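# Load the drain rack mouth-down and lock the keeper bar

## Robot

A 6-joint arm with a two-finger parallel gripper is mounted at the origin on the work surface. World frame = base frame: x ahead of the robot, y to its left, z up, the work surface at z = 0. Lengths are in m, angles in rad, forces in N, time in s.
With the tool pointing down it reaches from about 0.35 to 0.85 m from the base axis. Payload 8.1 kg.
Tool frame: the origin (TCP) lies between the finger pads; the fingertips stand 25 mm ahead of it and the grasp point (between the pads) lies 6 mm ahead of it; z points along the fingers, y is the line along which they close (so a half turn about z gives the same grasp; the last joint's range is limited). The gripper opens to 93 mm and grips with 3 to 60 N. Pads are 15 mm wide; open, the fingers measure 128 mm over their backs; the gripper's body (75 mm by 188 mm) begins 65 mm behind the grasp point.
Start: joints at [1.033, 0.13, 1.488, -0, 1.523, -0.085], TCP at [0.262, 0.54, 0.244] pointing down, gripper open.
Joint ranges: [-2.96, 2.96], [-0.89, 2.26], [0.02, 2.5], [-1.34, 4.48], [0, 2.73], [-2.66, 2.66]. Speed limits (rad/s): [2.39, 2.39, 2.79, 3.14, 3.14, 3.14].

## Interface

Orientations are given as a rotation vector (axis times angle).
In Python, from plant import robot gives the robot as it stands.
- The arm moves only by the tool arm_command, never from a script. Its argument "increments" is text: rows parted by semicolons, each of 5 numbers parted by spaces: the closure, from 0 (fully open) to 1 (shut), then the shift along the tool's x, y, z in mm, then the turn about the tool's z in rad. A call has 1 to 5 rows; each row is the pose to reach, as a shift and turn from the pose commanded when the call began, along the tool's axes at that moment; what a row does not reach only later rows make up. A row lasts 1/10 s, in which the tool goes at most 50 mm and 8.59 degrees, less where a joint would pass 70% of its speed; a pose out of reach is approached as far as the arm can. A call with a gripper value outside its range is refused whole. The fingers move at their own pace and stop on an object; "grip_force" is the grip in N (left out, the last holds). Time passes only in rows, so rows that repeat a pose let the fingers close. It gives the time, the measured TCP pose, the force, the opening and the grip force at its end, in the units of the state.
- robot.read_state(): the state, without advancing time (a new reading comes with each control period).
- robot.read_camera(name): name is "scene" or "side" or "wrist"; returns the picture (384x512x3 uint8, blue, green, red); there is no depth.
- robot.camera_model(name): a dict with "fx", "fy", "cx", "cy" (pixels), "eye" and "rotation" of the camera in the world. Camera axes: x right, y down, z forward; pixel columns grow to the right and rows downward; lengths in m; the calibration is good to about 2 mm. A picture is of the moment at which its call begins: read the wrist's pose just before it. camera_model takes no time and is no camera call; for the wrist camera it gives the pose at the moment of the call.
- robot.close_job(): hands the job in; it is judged then, once.
The state is a dict: "t": time; "q": joint angles; "dq": joint speeds; "joint_torque": joint torques, N m; "tool_pos": TCP position; "orientation": TCP orientation; "force": force on the tool from outside, world axes, zero at the start; "wrist_torque": the same for the moment, N m; "opening": finger opening in m; "gripper_force": force on a finger pad.
Only numpy, scipy, OpenCV 4.12 (cv2) and the standard library are available. Lean on these libraries where they do the work, as an engineer would, in place of code of your own. Each camera call takes 0.05 s, during which the arm holds its last target. There are 200 camera calls.

## Task

The rinsed specimen jars standing on the bench have to drain. Swing the rack's keeper bar wide open, about square to the rack; turn every jar over and seat it mouth-down, flat on the floor of a rack pocket of its own; then swing the bar shut over them until it snaps home in its detent. Leave the flask, slide box and bottle where they are.

Things in the scene. Friction and masses are not known exactly. Their poses are not given: they have to be found in the camera images.
- rack: fixed steel drain rack, base plate 100 x 340 x 6 mm. Origin: on the bench under the middle one of three pockets; y axis along the row of pockets towards the bar's hinge pillar (at y = +150 mm); x axis across the row, the side to which the bar opens; z up. Detent post (58 x 24 mm, up to 110 mm high) at y = -125 mm
- pocket1 (a point): centre of the floor of a rack pocket, 6 mm above the bench: 62 x 62 mm clear, between walls 28 mm high above that floor; axes as the rack (68 mm from the middle one, at the detent-post end)
- pocket2 (a point): centre of the floor of a rack pocket, 6 mm above the bench: 62 x 62 mm clear, between walls 28 mm high above that floor; axes as the rack (the middle one)
- pocket3 (a point): centre of the floor of a rack pocket, 6 mm above the bench: 62 x 62 mm clear, between walls 28 mm high above that floor; axes as the rack (68 mm from the middle one, at the hinge end)
- keeper (a joint): angle of the keeper bar about its upright hinge, rad: 0 = shut over the row of pockets, home in the detent; grows as it swings out to the rack's +x side (counter-clockwise from above), stop at 1.65. Starts ajar over the pockets. Hinge friction about 0.1 N m; stays where left. From 0.085 to 0.04 a sprung ball under the tip resists (4 to 8 N at the knob), then it snaps to 0
- keeper_knob (a point): centre of the top of the black upright knob on the keeper bar: round, 18 mm diameter, 36 mm tall above the bar, 130 mm from the hinge axis, top 144 mm above the bench. The bar is 16 mm wide, 290 mm from hinge to tip; underside 96 mm, top 108 mm above the bench (seated jars reach 86 mm)
- keeper_hinge (a point): point on the bar's upright hinge axis, 108 mm above the bench (axes as the rack)
- jar1: white square open-topped specimen jar, 54 x 54 mm outside, 80 mm tall, walls and floor 3.5 mm, about 0.12 kg; starts standing mouth-up on the bench (may be absent). Origin: centre of the outer face of its closed bottom; z axis runs from there along the jar to the open mouth (points down when the jar is mouth-down); x, y square to the side walls
- jar2: white square open-topped specimen jar, 54 x 54 mm outside, 80 mm tall, walls and floor 3.5 mm, about 0.12 kg; starts standing mouth-up on the bench (may be absent). Origin: centre of the outer face of its closed bottom; z axis runs from there along the jar to the open mouth (points down when the jar is mouth-down); x, y square to the side walls
- jar3: white square open-topped specimen jar, 54 x 54 mm outside, 80 mm tall, walls and floor 3.5 mm, about 0.12 kg; starts standing mouth-up on the bench (may be absent). Origin: centre of the outer face of its closed bottom; z axis runs from there along the jar to the open mouth (points down when the jar is mouth-down); x, y square to the side walls
- flask: bystander, to be left where it is: clear culture flask lying flat, 70 x 110 x 32 mm, red cap at its +y end; origin under its centre
- slidebox: bystander, to be left where it is: flat grey slide box with white lid, 87 x 122 x 30 mm; origin under its centre
- bottle: bystander, to be left where it is: squat amber bottle with a white cap, 60 mm diameter, 70 mm tall; origin under its centre
There are look-alikes about, which are no part of the job. Leave any blue or purple look-alike of the jar1 alone. What is shaped like the jar3 but blue is not meant.

How it is judged:
By the outcome, as a careful person would: the job done as asked, in the order asked, and still so for the second after the job is handed in, with the robot touching nothing.
Of jar1, jar2, jar3 only 2 to 3 are there at a start; the rules pass over those that are not, and their reading is None.
At some moment in a run one of jar1, jar2, jar3 may be knocked a few centimetres aside while the robot is not near it.
Once in a run the grip may slacken for a moment while it holds something.
It also fails if it takes over 210 s, if anything falls off the work surface, if the arm or the gripper's body presses on something with over 40 N, if the wrist force passes 120 N, or if a joint passes its speed limit or range.

## Working session

There is one attempt and no reset: what is moved stays moved. The work goes in short steps, Python scripts to look and compute and a tool call to move; the robot and the scene stay as the last step left them, time stands still between calls to the robot, and variables do not carry over. Pictures are saved under pics/ and viewed, at most 14 in all, crops included, and the job is handed in when it is done.

Besides the shell and the picture viewer there is one more tool, called after "Request:" as name(argument=value, ...) on one line, values as JSON. arm_command: Moves the arm, as the interface text tells. Its arguments: {"type":"object","properties":{"increments":{"type":"string"},"grip_force":{"type":"number"}},"required":["increments"]}

```bash
mkdir -p pics; ls; cat > h.py <<'E'
import numpy as np, cv2
from plant import robot
from scipy.spatial.transform import Rotation as R
def snap(cam,name,crop=None,scale=1):
    m=robot.camera_model(cam); im=robot.read_camera(cam)
    cv2.imwrite(f'pics/full_{name}.png',im)
    if crop: u0,v0,u1,v1=crop; im=im[v0:v1,u0:u1]
    if scale!=1: im=cv2.resize(im,None,fx=scale,fy=scale,interpolation=cv2.INTER_CUBIC)
    cv2.imwrite(f'pics/{name}.png',im); return m
def ray(m,u,v):
    d=np.array([(u-m['cx'])/m['fx'],(v-m['cy'])/m['fy'],1.]); return np.array(m['eye']),np.array(m['rotation'])@d
def onz(m,u,v,z):
    e,d=ray(m,u,v); return e+d*(z-e[2])/d[2]
def proj(m,p):
    c=np.array(m['rotation']).T@(np.array(p)-np.array(m['eye'])); return np.array([m['fx']*c[0]/c[2]+m['cx'],m['fy']*c[1]/c[2]+m['cy']])
def st():
    s=robot.read_state(); Rm=R.from_rotvec(s['orientation']).as_matrix()
    print('t',round(s['t'],2),'p',np.round(s['tool_pos'],4),'x',np.round(Rm[:,0],3),'y',np.round(Rm[:,1],3),'z',np.round(Rm[:,2],3),'op',round(s['opening'],4),'F',np.round(s['force'],1),'g',np.round(s['gripper_force'],1),'q',np.round(s['q'],2))
    return s,Rm
E
python3 - <<'E'
from h import *
st()
for c in('scene','side'):
    m=snap(c,c+'0',scale=1.5); print(c,np.round(m['eye'],3),np.round(m['rotation'],3).tolist(),m['fx'],m['cx'],m['cy'])
E
```

```text
pics
t 0.0 p [0.2622 0.5391 0.2426] x [-0.899  0.437  0.   ] y [ 0.437  0.899 -0.002] z [-0.001 -0.002 -1.   ] op 0.0929 F [-0.5  0.7 -0.7] g 0.0 q [ 1.03  0.13  1.49 -0.    1.52 -0.09]
scene [1.42  0.408 0.808] [-1.215, -2.134, 1.105] 398.3900504719115 252.14305025665539 195.77704446597687
side [ 0.278 -1.147  0.747] [-2.081, 0.32, -0.164] 443.8538851102864 247.90709431992838 191.56760788387598
```

View pics/scene0.png

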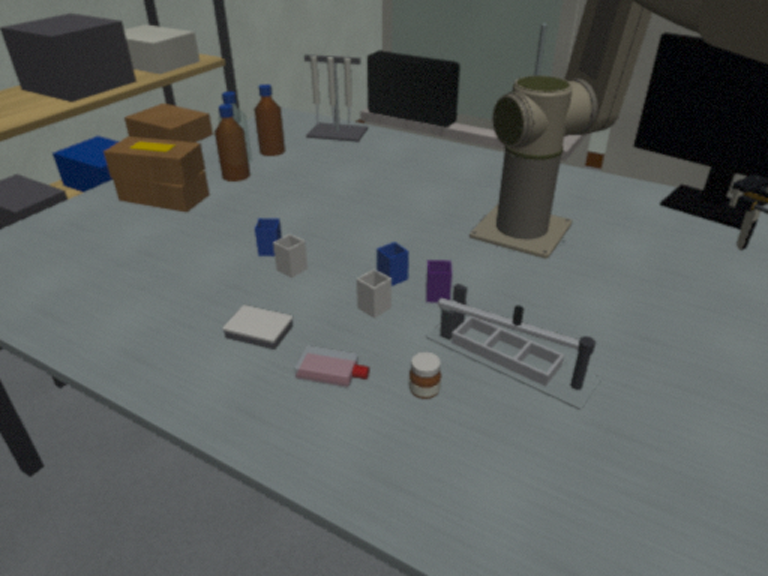

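View pics/side0.png

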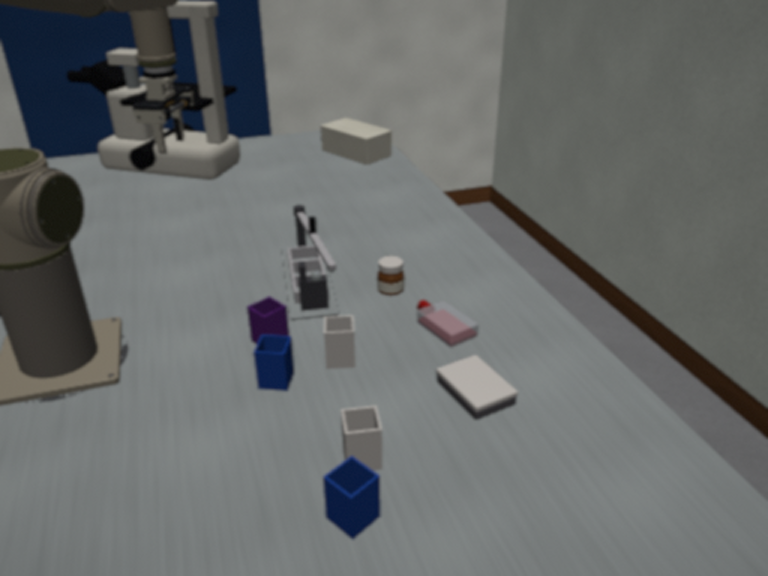

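```bash
python3 - <<'E'
import re
s=open('h.py').read()
s=s.replace("np.array(m['rotation'])","RM(m)")+"def RM(m):\n    r=np.array(m['rotation']); return R.from_rotvec(r).as_matrix() if r.ndim==1 else r\n"
open('h.py','w').write(s)
import cv2
a=cv2.imread('pics/full_scene0.png')[135:275,165:410]; a=cv2.resize(a,None,fx=3.2,fy=3.2,interpolation=cv2.INTER_CUBIC)
b=cv2.imread('pics/full_side0.png')[125:325,155:305]; b=cv2.resize(b,None,fx=3,fy=3,interpolation=cv2.INTER_CUBIC)
for im,(u0,v0,f) in((a,(165,135,3.2)),(b,(155,125,3))):
    for u in range(0,512,20):
        x=int((u-u0)*f)
        if 0<=x<im.shape[1]: cv2.line(im,(x,0),(x,5),(0,0,255),1); cv2.putText(im,str(u),(x,14),0,.33,(0,0,255),1)
    for v in range(0,384,20):
        y=int((v-v0)*f)
        if 0<=y<im.shape[0]: cv2.line(im,(0,y),(5,y),(0,0,255),1); cv2.putText(im,str(v),(6,y+4),0,.33,(0,0,255),1)
cv2.imwrite('pics/ca.png',a);cv2.imwrite('pics/cb.png',b)
E
```

```text
(no output)
```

View pics/ca.png

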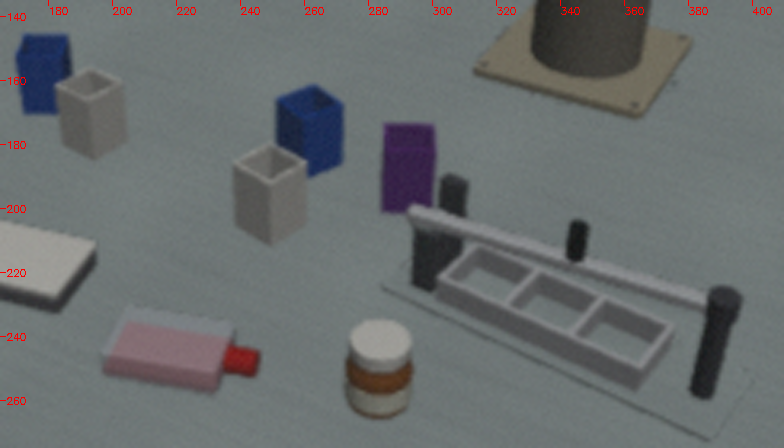

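View pics/cb.png

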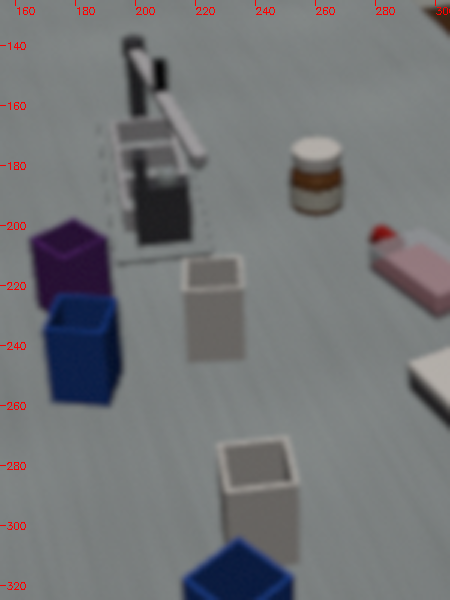

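```bash
cat > fit.py <<'E'
from h import *
from scipy.optimize import least_squares
mS=robot.camera_model('scene'); mD=robot.camera_model('side')
fS=lambda p:np.array([165+p[0]/3.2,135+p[1]/3.2]); fD=lambda p:np.array([155+p[0]/3,125+p[1]/3])
def fit(obs,x0):
    def res(q):
        c,s=np.cos(q[2]),np.sin(q[2])
        return np.concatenate([proj(m,(q[0]+c*l[0]-s*l[1],q[1]+s*l[0]+c*l[1],l[2]))-uv for m,l,uv in obs])
    r=least_squares(res,x0); return r.x,np.sqrt(2*r.cost/len(r.fun)),np.round(r.fun,1)
E
python3 - <<'E'
from fit import *
sq=[(-.027,-.027),(-.027,.027),(.027,.027),(.027,-.027)] # clockwise from above
def jar(top,bot,topd,botd,x0):
    best=None
    for a in range(4):
      for b in range(4):
        o=[(mS,(*sq[(i+a)%4],.08),fS(p)) for i,p in enumerate(top)]+[(mS,(*sq[(i+a)%4],0),fS(p)) for i,p in bot]
        o+=[(mD,(*sq[(i+b)%4],.08),fD(p)) for i,p in enumerate(topd)]+[(mD,(*sq[(i+b)%4],0),fD(p)) for i,p in botd]
        r=fit(o,x0)
        if best is None or r[1]<best[1]-1e-3: best=r
    print(np.round(best[0],4),round(best[1],2),best[2].tolist())
def c(u,v,m,z):return onz(m,u,v,z)
A=onz(mS,*fS((270,165)),.08);B=onz(mS,*fS((92,85)),.08);print(A,B)
jar([(233,168),(266,147),(307,162),(274,183)],[(0,(236,210)),(2,(304,207)),(3,(271,243))],[(187,292),(181,260),(241,257),(245,287)],[(0,(189,361)),(3,(245,359))],[A[0],A[1],.3])
jar([(56,84),(91,69),(127,84),(94,103)],[(0,(60,140)),(2,(126,138)),(3,(97,158))],[(224,490),(219,446),(291,440),(298,484)],[(3,(299,563))],[B[0],B[1],.3])
o=[(mS,(.05,-.17,.006),fS((383,288))),(mS,(.05,.17,.006),fS((715,437))),(mS,(-.05,.17,.006),fS((752,377))),(mD,(-.05,-.17,.006),fD((118,263))),(mD,(.05,-.17,.006),fD((212,247)))]
r=fit(o,[.5,.1,0]);print('rack',np.round(r[0],4),r[1],r[2].tolist())
q=r[0];c,s=np.cos(q[2]),np.sin(q[2]);W=lambda l:(q[0]+c*l[0]-s*l[1],q[1]+s*l[0]+c*l[1],l[2])
for l in [(0,.15,.11),(.034,-.102,.034),(-.034,-.102,.034),(.034,.102,.034),(-.034,.102,.034)]:
    print(l,'scenecrop',np.round((proj(mS,W(l))-[165,135])*3.2),'sidecrop',np.round((proj(mD,W(l))-[155,125])*3))
k=onz(mS,*fS((579,224)),.144);k2=onz(mD,*fD((160,62)),.144);t=onz(mS,*fS((415,212)),.108);t2=onz(mD,*fD((200,157)),.108);h=W((0,.15,.108))
print('knob',k,k2,'tip',t,t2,'hinge',h,W((0,-.068,0)),W((0,0,0)))
for p,L in((k,'k'),(k2,'k2'),(t,'t'),(t2,'t2')): d=np.array(p)-h; print(L,np.hypot(d[0],d[1]),np.arctan2(d[0],-d[1])+0*q[2])
bt=onz(mS,*fS((380,335)),.07);print('bottle',bt)
E
```

```text
[ 0.50811905 -0.15577041  0.08      ] [ 0.47223764 -0.41092466  0.08      ]
[ 0.5045 -0.1616  1.417 ] 1.66 [-1.1, -1.3, -0.7, -1.8, -0.9, -0.8, -1.2, 0.0, -1.3, 5.2, -0.0, 4.8, 0.0, 1.1, -1.5, -0.1, -1.1, -0.3, -1.7, -1.0, -0.7, -0.2, -0.7, 1.0, 0.1, -0.2]
[ 0.4728 -0.4183  1.4145] 1.21 [-1.2, 0.4, -1.1, -0.7, -2.0, -0.7, -2.7, -0.6, -0.0, 1.6, 0.0, 1.1, -1.5, 1.1, -0.6, 0.2, -1.4, -1.5, -1.8, -1.9, -0.6, -0.5, -0.7, -0.2]
rack [ 0.5124  0.1646 -0.1063] 0.8321420869755 [-1.3, -0.2, -0.4, 0.7, 1.3, -1.0, -0.5, -1.1, 0.3, 0.5]
(0, 0.15, 0.11) scenecrop [737. 306.] sidecrop [129.  39.]
(0.034, -0.102, 0.034) scenecrop [449. 283.] sidecrop [188. 195.]
(-0.034, -0.102, 0.034) scenecrop [485. 248.] sidecrop [124. 202.]
(0.034, 0.102, 0.034) scenecrop [651. 372.] sidecrop [165. 111.]
(-0.034, 0.102, 0.034) scenecrop [682. 330.] sidecrop [108. 117.]
knob [0.53120383 0.17220836 0.144     ] [0.53502856 0.16372183 0.144     ] tip [0.54175826 0.02219553 0.108     ] [0.53824407 0.00396855 0.108     ] hinge (np.float64(0.5283551242235001), np.float64(0.313768281640006), 0.108) (np.float64(0.5052239426647723), np.float64(0.09699893777492627), 0) (np.float64(0.5124391736096966), np.float64(0.1646150633842172), 0)
k 0.14158857935239402 0.020120972740590513
k2 0.1501947849627611 0.044446501879979526
t 0.2918806522081217 0.04593607816815887
t2 0.30995751964235946 0.03190959852090667
bottle [0.67089424 0.05393453 0.07      ]
```

Request:
arm_command(increments="0 -20 -10 -50 0; 0 -55 -35 -80 0; 0 -100 -63 -80 0; 0 -145 -92 -80 0; 0 -190 -122 -80 0")

```text
t: 0.6
tool_pos: [0.3724, 0.3589, 0.3237]
orientation: [0.704, 3.061, 0.0]
force: [1.0, -0.0, -0.7]
opening: 0.0925
gripper_force: 0.0
```

Request:
arm_command(increments="0 -40 -25 -20 0; 0 -80 -50 -40 0; 0 -120 -75 -60 0; 0 -160 -100 -80 0; 0 -195 -123 -80 0")

```text
t: 1.1
tool_pos: [0.4946, 0.163, 0.4065]
orientation: [0.704, 3.058, 0.003]
force: [0.6, 1.1, 0.8]
opening: 0.0931
gripper_force: 0.0
```

Request:
arm_command(increments="0 0 0 0 0.14; 0 0 0 0 0.28; 0 0 0 0 0.42; 0 0 0 0 0.56; 0 0 0 0 0.7")

```text
t: 1.6
tool_pos: [0.4933, 0.1644, 0.4031]
orientation: [-1.72, -2.628, 0.001]
force: [0.5, 0.1, 1.3]
opening: 0.0925
gripper_force: 0.0
```

Request:
arm_command(increments="0 0 0 0 0.14; 0 0 0 0 0.28; 0 0 0 0 0.42; 0 0 0 0 0.52; 0 0 0 0 0.52")

```text
t: 2.1
tool_pos: [0.4933, 0.1645, 0.4031]
orientation: [-2.333, -2.103, 0.001]
force: [-0.8, 0.4, -0.2]
opening: 0.093
gripper_force: 0.0
```

```bash
python3 - <<'E'
from h import *
st(); m=snap('wrist','w1',scale=1.5); print(m); np.save('w1.npy',np.r_[m['eye'],np.array(m['rotation']).ravel()])
E
```

```text
t 2.1 p [0.4933 0.1645 0.4031] x [ 0.103  0.995 -0.   ] y [ 0.995 -0.103 -0.001] z [-0.001 -0.    -1.   ] op 0.093 F [-0.8  0.4 -0.2] g 0.0 q [ 0.22 -0.09  1.43 -0.    1.81  0.33]
{'fx': 290.49903015664967, 'fy': 290.49903015664967, 'cx': 256.72556113505203, 'cy': 190.75853250789638, 'eye': array([0.50152717, 0.24402823, 0.54357865]), 'rotation': array([ 2.84962207, -0.14574068, -0.02093782])}
```

View pics/w1.png

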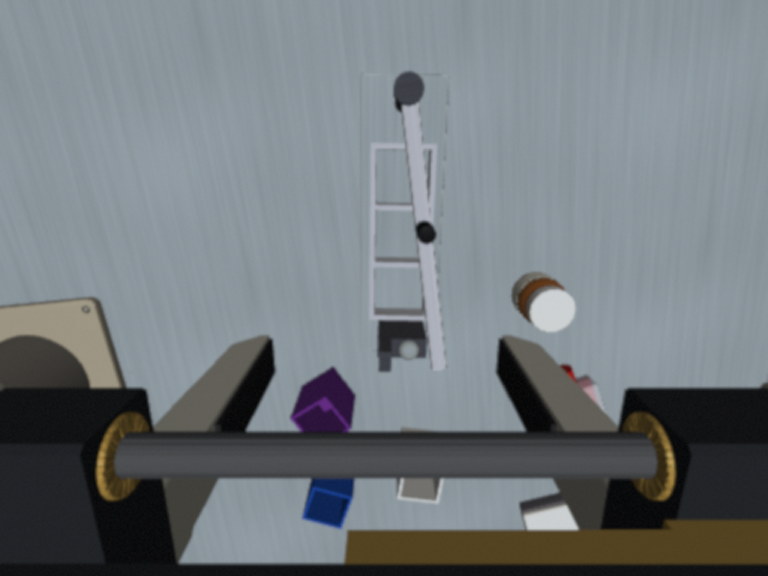

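```bash
python3 - <<'E'
from fit import *
w=np.load('w1.npy'); m=dict(fx=290.499,fy=290.499,cx=256.7256,cy=190.7585,eye=w[:3],rotation=w[3:])
f=lambda u,v:np.array([u/1.5,v/1.5])
for n,u,v,z in [('hingetop',408,88,.112),('knob',426,233,.144),('tip',438,368,.108),('plTL',362,74,.006),('plTR',448,74,.006),('fTL',371,144,.034),('fTR',437,146,.034),('fBL',371,319,.034),('ball',408,350,.09),('stub',385,358,.11),('bottle',552,310,.07),('jarA',420,465,.08)]:
    print(n,np.round(onz(m,*f(u,v),z)[:2],4))
o=[(m,(-.05,.17,.006),f(362,74)),(m,(.05,.17,.006),f(448,74)),(m,(-.034,.102,.034),f(371,144)),(m,(.034,.102,.034),f(437,146)),(m,(-.034,-.102,.034),f(371,319)),(m,(0,.034,.034),f(404,206)),(m,(0,-.034,.034),f(402,262))]
r=fit(o,[.51,.16,-.1]);print(np.round(r[0],4),r[1],r[2].tolist())
o+=[(mS,(.05,-.17,.006),fS((383,288))),(mS,(.05,.17,.006),fS((715,437))),(mS,(-.05,.17,.006),fS((752,377))),(mD,(-.05,-.17,.006),fD((118,263))),(mD,(.05,-.17,.006),fD((212,247)))]
r=fit(o,[.51,.16,-.1]);print(np.round(r[0],4),r[1],r[2].tolist())
E
```

```text
hingetop [0.5285 0.3016]
knob [0.5323 0.1731]
tip [0.5369 0.0156]
plTL [0.4849 0.3355]
plTR [0.5811 0.3256]
fTL [0.4874 0.2592]
fTR [0.5603 0.2496]
fBL [0.4643 0.0528]
ball [0.506  0.0322]
stub [0.48   0.0346]
bottle [0.6757 0.056 ]
jarA [ 0.5074 -0.1319]
[ 0.5127  0.156  -0.1155] 1.9789349987294005 [-1.0, 3.3, 0.7, 4.1, 1.8, -1.5, -1.4, -2.3, 1.2, -3.0, -0.8, -1.2, -0.4, -0.3]
[ 0.5126  0.1573 -0.1135] 1.9482664880324332 [-1.3, 2.5, 0.5, 3.2, 1.6, -2.3, -1.6, -3.1, 1.2, -3.7, -0.9, -2.0, -0.5, -1.0, -3.2, -1.2, -3.4, -0.0, -1.4, -1.6, -0.4, 0.1, 0.6, 1.8]
```

Request:
arm_command(increments="0 12.5 38 50 0; 0 12.5 38 100 0; 0 12.5 38 150 0; 0 12.5 38 200 0; 0 12.5 38 230 0")

```text
t: 2.65
tool_pos: [0.5312, 0.1728, 0.1702]
orientation: [-2.327, -2.109, 0.004]
force: [0.4, -0.1, -0.4]
opening: 0.0932
gripper_force: 0.0
```

Request:
arm_command(increments="0 0 0 18 0; 0 0 0 35 0; 0 0 0 35 0; 1 0 0 35 0; 1 0 0 35 0", grip_force=10)

```text
t: 3.15
tool_pos: [0.5334, 0.1733, 0.1401]
orientation: [2.33, 2.106, 0.003]
force: [0.1, 0.9, -0.2]
opening: 0.0814
gripper_force: 0.0
```

Request:
arm_command(increments="1 0 0 0 0; 1 0 0 0 0; 1 0 0 0 0; 1 0 0 0 0; 1 0 0 0 0")

```text
t: 3.65
tool_pos: [0.5325, 0.1731, 0.1387]
orientation: [2.332, 2.105, 0.0]
force: [0.1, -0.4, 0.9]
opening: 0.0414
gripper_force: 0.0
```

```bash
python3 - <<'E'
from h import *
s,Rm=st()
h=np.array([.5285,.303]); p=np.array(s['tool_pos'][:2]); d=p-h; r=np.hypot(*d); a0=np.arctan2(d[0],-d[1]); print(r,a0)
h=p-.13*np.array([np.sin(a0),-np.cos(a0)])
for da in np.arange(.1,1.5,.1)[:]:
    q=h+.13*np.array([np.sin(a0+da),-np.cos(a0+da)])-p; print(round(da,2),np.round(1000*(Rm[:2,:2].T@q)))
E
```

```text
t 3.65 p [0.5325 0.1731 0.1387] x [0.102 0.995 0.   ] y [ 0.995 -0.102  0.   ] z [ 0.  0. -1.] op 0.0414 F [ 0.1 -0.4  0.9] g 0.0 q [0.22 0.1  1.72 0.   1.33 0.32]
0.12993798062418296 0.03070219270299975
0.1 [ 2. 13.]
0.2 [ 6. 25.]
0.3 [11. 37.]
0.4 [17. 49.]
0.5 [24. 60.]
0.6 [32. 70.]
0.7 [41. 79.]
0.8 [51. 87.]
0.9 [62. 94.]
1.0 [ 74. 101.]
1.1 [ 86. 105.]
1.2 [ 98. 109.]
1.3 [111. 112.]
1.4 [124. 113.]
```

Request:
arm_command(increments="1 0 0 0 0; 1 0 0 0 0; 1 0 0 0 0; 1 0 0 0 0; 1 0 0 0 0")

```text
t: 4.15
tool_pos: [0.5325, 0.1731, 0.1386]
orientation: [2.332, 2.105, -0.0]
force: [0.3, 1.0, -0.2]
opening: 0.0178
gripper_force: 10.0
```

Request:
arm_command(increments="1 1 7 0 0; 1 2 13 0 0; 1 6 25 0 0; 1 11 37 0 0; 1 17 49 0 0")

```text
t: 4.65
tool_pos: [0.5839, 0.185, 0.1387]
orientation: [2.332, 2.105, -0.0]
force: [-1.6, -1.2, 2.5]
opening: 0.0176
gripper_force: 10.0
```

Request:
arm_command(increments="1 7 11 0 0; 1 15 21 0 0; 1 24 30 0 0; 1 34 38 0 0; 1 45 45 0 0")

```text
t: 5.15
tool_pos: [0.6333, 0.2254, 0.1388]
orientation: [2.332, 2.105, 0.0]
force: [-1.9, -1.4, 4.7]
opening: 0.0181
gripper_force: 10.0
```

Request:
arm_command(increments="1 12 7 0 0; 1 24 11 0 0; 1 36 15 0 0; 1 49 18 0 0; 1 62 19 0 0")

```text
t: 5.65
tool_pos: [0.6575, 0.2856, 0.1388]
orientation: [-2.331, -2.105, 0.002]
force: [-8.5, -0.6, 7.4]
opening: 0.0179
gripper_force: 10.0
```

Request:
arm_command(increments="1 1 0 0 0; 1 1 0 0 0; 0.6 1 0 0 0; 0.6 1 0 0 0; 0.6 1 0 0 0")

```text
t: 6.15
tool_pos: [0.6579, 0.2852, 0.1383]
orientation: [2.332, 2.104, -0.0]
force: [1.3, -0.6, -1.0]
opening: 0.0354
gripper_force: 0.0
```

```bash
python3 - <<'E'
from h import *
s,Rm=st()
E
```

```text
t 6.15 p [0.6579 0.2852 0.1383] x [ 0.103  0.995 -0.   ] y [ 0.995 -0.103  0.   ] z [ 0. -0. -1.] op 0.0354 F [ 1.3 -0.6 -1. ] g 0.0 q [ 0.34  0.51  1.23 -0.    1.41  0.44]
```

Request:
arm_command(increments="0.5 0 0 -25 0; 0.5 0 0 -50 0; 0 0 0 -100 0; 0 -20 -5 -145 0; 0 -60 -10 -170 0")

```text
t: 6.65
tool_pos: [0.6424, 0.2288, 0.3135]
orientation: [2.327, 2.107, 0.009]
force: [1.1, -0.8, 0.9]
opening: 0.0657
gripper_force: 0.0
```

Request:
arm_command(increments="0 -45 -10 -20 0; 0 -90 -20 -40 0; 0 -135 -30 -60 0; 0 -180 -40 -80 0; 0 -229 -45 -90 0")

```text
t: 7.15
tool_pos: [0.5731, 0.0036, 0.4009]
orientation: [2.33, 2.104, 0.004]
force: [1.0, -0.8, 1.3]
opening: 0.0926
gripper_force: 0.0
```

Request:
arm_command(increments="0 -47 -10 0 0; 0 -94 -20 0 0; 0 -140 -30 0 0; 0 -187 -40 0 0; 0 -230 -50 0 0")

```text
t: 7.65
tool_pos: [0.4994, -0.2208, 0.3985]
orientation: [2.332, 2.104, -0.0]
force: [1.1, 0.0, -0.8]
opening: 0.0929
gripper_force: 0.0
```

Request:
arm_command(increments="0 0 0 0 0; 0 0 0 0 0; 0 0 0 0 0")

```text
t: 7.95
tool_pos: [0.5008, -0.2179, 0.3984]
orientation: [2.331, 2.106, 0.001]
force: [0.1, 1.0, 0.5]
opening: 0.0929
gripper_force: 0.0
```

```bash
python3 - <<'E'
from h import *
st(); m=snap('wrist','w2'); np.save('w2.npy',np.r_[m['eye'],np.array(m['rotation']).ravel()])
snap('scene','s2'); snap('side','d2')
a=cv2.imread('pics/full_w2.png')[0:240,120:420]; a=cv2.resize(a,None,fx=1.5,fy=1.5,interpolation=2)
b=cv2.imread('pics/full_scene0.png')[185:235,280:335] if 0 else cv2.imread('pics/full_s2.png')[180:240,282:342]; b=cv2.resize(b,(360,360),interpolation=2)
c=cv2.imread('pics/full_d2.png')[160:220,180:240]; c=cv2.resize(c,(360,360),interpolation=2)
im=np.zeros((720,800,3),np.uint8); im[:360,:450]=a
im=np.zeros((600,800,3),np.uint8); 
im[:360,:440]=a[:, :440]; im[:360,440:800]=b; c=cv2.resize(c,(240,240)); im[360:600,:240]=c
cv2.imwrite('pics/m2.png',im)
E
```

```text
t 7.95 p [ 0.5008 -0.2179  0.3984] x [0.102 0.995 0.   ] y [ 0.995 -0.102  0.   ] z [ 0.  0. -1.] op 0.0929 F [0.1 1.  0.5] g 0.0 q [-0.5  -0.03  1.37  0.    1.8  -0.4 ]
```

View pics/m2.png

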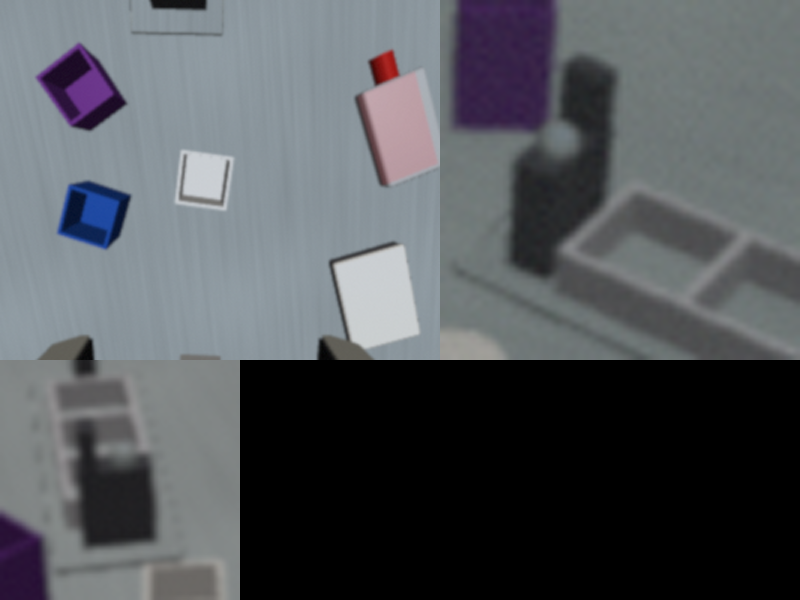

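```bash
cat >> h.py <<'E'
def load(n,f=290.499): 
    w=np.load(n); return dict(fx=290.499,fy=290.499,cx=256.7256,cy=190.7585,eye=w[:3],rotation=w[3:])
E
python3 - <<'E'
from fit import *
m=load('w2.npy')
P=np.array([onz(m,120+u/1.5,v/1.5,.08)[:2] for u,v in [(181,150),(234,157),(228,210),(175,204)]])
print(P.mean(0),[np.linalg.norm(P[i]-P[i-1]) for i in range(4)],np.arctan2(*(P[1]-P[0])[::-1]),np.arctan2(*(P[0]-P[3])[::-1]))
f=lambda u,v:(180+u/4,160+(v-360)/4)
b=onz(mD,*f(155,540),.006); b2=onz(mD,*f(85,545),.006); print(b,b2)
rk=np.array([.5123,.1545]);th=-.113;c,s=np.cos(th),np.sin(th)
print('rackframe',[np.round(np.array([[c,s],[-s,c]])@(q[:2]-rk),4) for q in(b,b2)])
for z in(.07,.08,.085,.09,.095): print(z,(proj(mD,[b[0],b[1],z])-[180,160])*4+[0,360],(proj(mD,[b2[0],b2[1],z])-[180,160])*4+[0,360])
E
```

```text
[ 0.50642266 -0.16150167] [np.float64(0.05408534907146126), np.float64(0.053833901591646235), np.float64(0.053330636141207206), np.float64(0.05557183914224489)] -0.2259910636862397 1.3391339435740872
[0.52665582 0.01368797 0.006     ] [0.47272223 0.02373269 0.006     ]
rackframe [array([ 0.0301, -0.1383]), array([-0.0246, -0.1344])]
0.07 [151.09053575 469.37229795] [ 79.40902951 474.23395208]
0.08 [150.46285807 458.03278188] [ 78.5112923  462.87110996]
0.085 [150.14726387 452.33131194] [ 78.05990389 457.15779528]
0.09 [149.83049069 446.60854277] [ 77.60682301 451.42305875]
0.095 [149.51253192 440.8643548 ] [ 77.15204014 445.66677965]
```

Request:
arm_command(increments="0 30 0 0 -0.14; 0 57 0 0 -0.28; 0 57 0 0 -0.42; 0 57 0 0 -0.56; 0 57 0 0 -0.7")

```text
t: 8.6
tool_pos: [0.5068, -0.1603, 0.3985]
orientation: [1.457, 2.783, 0.0]
force: [0.6, -0.2, -0.1]
opening: 0.0932
gripper_force: 0.0
```

Request:
arm_command(increments="0 0 0 0 -0.14; 0 0 0 0 -0.28; 0 0 0 0 -0.42; 0 0 0 0 -0.56; 0 0 0 0 -0.7")

```text
t: 9.1
tool_pos: [0.5067, -0.1606, 0.3984]
orientation: [0.415, 3.114, 0.0]
force: [-0.1, -0.5, -0.2]
opening: 0.0932
gripper_force: 0.0
```

Request:
arm_command(increments="0 0 0 45 -0.044; 0 0 0 90 -0.044; 0 0 0 135 -0.044; 0 0 0 180 -0.044; 0 0 0 220 -0.044")

```text
t: 9.6
tool_pos: [0.5061, -0.1603, 0.1761]
orientation: [-0.356, -3.121, -0.001]
force: [1.6, -1.0, -0.0]
opening: 0.093
gripper_force: 0.0
```

```bash
python3 - <<'E'
from h import *
s,Rm=st(); print('err mm',np.round(1000*Rm.T@(np.array([.5064,-.1615,.034])-s['tool_pos']),1), 'yangle',np.arctan2(Rm[1,1],Rm[0,1]),'want 1.342')
m=snap('wrist','w3'); snap('side','d3',crop=(180,170,330,320),scale=3)
E
```

```text
t 9.6 p [ 0.5061 -0.1603  0.1761] x [-0.974  0.225  0.001] y [0.225 0.974 0.   ] z [-0.001  0.    -1.   ] op 0.093 F [ 1.6 -1.  -0. ] g 0.0 q [-0.4  -0.01  1.76  0.    1.39 -1.75]
err mm [ -0.6  -1.1 142.1] yangle 1.3438932800653642 want 1.342
```

View pics/w3.png

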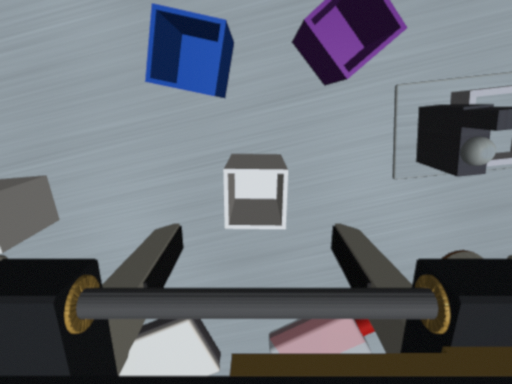

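Request:
arm_command(increments="0 0 -1 40 0; 0 0 -1 80 0; 0 0 -1 115 0; 0 0 -1 142 0; 0 0 -1 142 0", grip_force=8)

```text
t: 10.2
tool_pos: [0.5048, -0.1615, 0.0346]
orientation: [-0.356, -3.117, -0.002]
force: [-0.4, -0.6, -0.4]
opening: 0.0928
gripper_force: 0.0
```

Request:
arm_command(increments="1 0 0 0 0; 1 0 0 0 0; 1 0 0 0 0; 1 0 0 0 0; 1 0 0 0 0")

```text
t: 10.7
tool_pos: [0.5067, -0.163, 0.0373]
orientation: [0.358, 3.12, -0.001]
force: [0.2, -0.7, 0.1]
opening: 0.0576
gripper_force: 0.0
```

Request:
arm_command(increments="1 0 0 0 0; 1 0 0 0 0; 1 0 0 0 0; 1 0 0 -20 0; 1 0 0 -40 0")

```text
t: 11.2
tool_pos: [0.5049, -0.1623, 0.0756]
orientation: [-0.358, -3.118, -0.001]
force: [-0.3, -0.2, -0.9]
opening: 0.054
gripper_force: 8.0
```

```bash
python3 - <<'E'
from h import *
s,Rm=st()
rk=np.array([.5123,.1545]);th=-.113;c,sn=np.cos(th),np.sin(th)
W=rk+np.array([[c,-sn],[sn,c]])@np.array([-.080,-.015])
print(W,'d',np.round(1000*Rm.T@(np.r_[W,.18]-s['tool_pos']),1),np.arctan2(Rm[1,1],Rm[0,1]))
E
```

```text
t 11.2 p [ 0.5049 -0.1623  0.0756] x [-0.974  0.227  0.003] y [0.227 0.974 0.   ] z [-0.003  0.001 -1.   ] op 0.054 F [-0.3 -0.2 -0.9] g 8.0 q [-0.41  0.1   1.85 -0.    1.2  -1.75]
[0.43111882 0.14861644] d [ 142.7  286.1 -103.9] 1.3419456126123661
```

Request:
arm_command(increments="1 0 0 -45 0; 1 10 20 -85 0; 1 30 60 -104 0; 1 52 104 -104 0; 1 74 148 -104 0")

```text
t: 11.7
tool_pos: [0.4674, -0.0007, 0.1812]
orientation: [0.361, 3.119, 0.0]
force: [1.5, 0.6, -2.0]
opening: 0.0542
gripper_force: 8.0
```

Request:
arm_command(increments="1 20 40 0 -0.05; 1 40 80 0 -0.116; 1 58 115 0 -0.116; 1 69 138 0 -0.116; 1 69 138 0 -0.116")

```text
t: 12.2
tool_pos: [0.4305, 0.1508, 0.18]
orientation: [-0.171, -3.136, -0.001]
force: [0.0, 0.9, -1.6]
opening: 0.054
gripper_force: 0.8
```

```bash
cat >> h.py <<'E'
rk=np.array([.5123,.1545]);th=-.113;c_,s_=np.cos(th),np.sin(th);RR=np.array([[c_,-s_],[s_,c_]])
def W(x,y): return rk+RR@np.array([x,y])
def rel(x,y,z,yang=None):
    "tool-axis mm from measured pose to rack-frame x,y and grasp height z (TCP=z+6mm)"
    s,Rm=st(); p=np.array(s['tool_pos']); r=RR.T@(p[:2]-rk); ya=np.arctan2(Rm[1,1],Rm[0,1])
    print('rack xy',np.round(r*1000,1),'yang',round(ya,3),'delta',np.round(1000*Rm.T@(np.r_[W(x,y),z+.006]-p),1), 'turn',None if yang is None else round(ya-yang,3))
E
python3 - <<'E'
from h import *
rel(-.080,-.015,.18,1.458)
snap('wrist','w4')
E
```

```text
t 12.2 p [0.4305 0.1508 0.18  ] x [-0.994  0.109  0.001] y [0.109 0.994 0.001] z [-0.001  0.001 -1.   ] op 0.054 F [ 0.   0.9 -1.6] g 0.8 q [ 0.22 -0.23  1.95  0.    1.42 -1.24]
rack xy [-80.9 -12.9] yang 1.462 delta [-0.8 -2.1 -6. ] turn 0.004
```

View pics/w4.png

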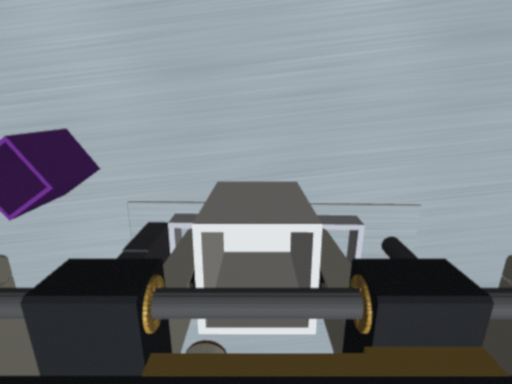

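Request:
arm_command(increments="1 0 0 0 0; 1 0 0 0 0; 1 0 0 0 0; 1 0 0 0 0; 1 0 0 0 0", grip_force=8)

```text
t: 12.75
tool_pos: [0.4319, 0.1477, 0.1804]
orientation: [0.179, 3.137, -0.0]
force: [0.3, 0.4, -0.8]
opening: 0.0541
gripper_force: 8.0
```

```bash
python3 - <<'E'
from h import *
rel(-.080,-.015,.056,1.458)
snap('wrist','w5')
m=snap('scene','s5'); snap('side','d5')
s=robot.read_state()
u,v=proj(m,s['tool_pos']);print(u,v); md=robot.camera_model('side'); ud,vd=proj(md,s['tool_pos']);print(ud,vd)
a=cv2.imread('pics/full_w5.png'); u,v,ud,vd=map(int,(u,v,ud,vd))
b=cv2.resize(cv2.imread('pics/full_s5.png')[v-50:v+50,u-50:u+50],(384,384),interpolation=2)
c=cv2.resize(cv2.imread('pics/full_d5.png')[vd-50:vd+50,ud-50:ud+50],(384,384),interpolation=2)
cv2.imwrite('pics/m5.png',np.hstack([b,c]))
E
```

```text
t 12.75 p [0.4319 0.1477 0.1804] x [-0.994  0.114 -0.   ] y [ 0.114  0.994 -0.   ] z [ 0. -0. -1.] op 0.0541 F [ 0.3  0.4 -0.8] g 8.0 q [ 0.22 -0.23  1.95 -0.    1.42 -1.24]
rack xy [-79.1 -15.8] yang 1.457 delta [  0.9   0.8 118.4] turn -0.001
351.5521142704888 174.87289087428957
176.62212060341477 141.44169891863572
```

View pics/m5.png

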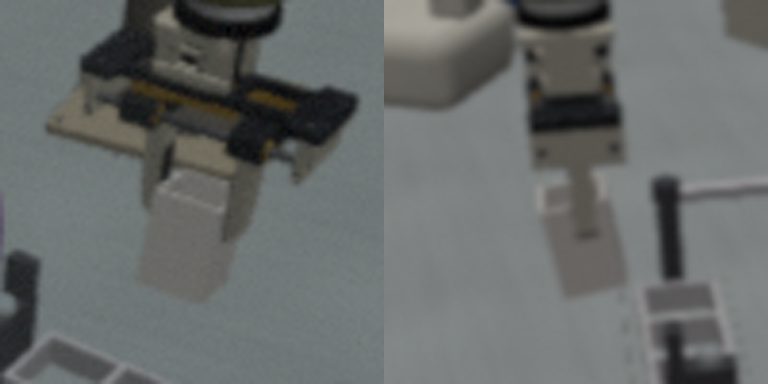

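Request:
arm_command(increments="1 28 0 30 0; 1 28 0 65 0; 1 28 0 85 0; 1 28 0 95 0; 1 28 0 100 0", grip_force=4)

```text
t: 13.4
tool_pos: [0.4039, 0.1512, 0.08]
orientation: [-0.177, -3.136, 0.001]
force: [1.0, -2.4, 4.6]
opening: 0.0542
gripper_force: 4.0
```

Request:
arm_command(increments="1 0 0 4 0; 1 0 0 8 0; 1 0 0 12 0; 1 0 0 14 0; 1 0 0 14 0")

```text
t: 13.9
tool_pos: [0.406, 0.1516, 0.0683]
orientation: [0.177, 3.133, 0.001]
force: [1.4, -0.9, 2.3]
opening: 0.0541
gripper_force: 4.0
```

```bash
python3 - <<'E'
from h import *
rel(-.107,-.015,.028,1.458)
E
```

```text
t 13.9 p [0.406  0.1516 0.0683] x [-0.994  0.113 -0.004] y [0.113 0.994 0.001] z [ 0.004  0.001 -1.   ] op 0.0541 F [ 1.4 -0.9  2.3] g 4.0 q [ 0.24 -0.17  2.12 -0.    1.19 -1.22]
rack xy [-105.3  -14.9] yang 1.458 delta [ 1.8 -0.2 34.2] turn -0.0
```

Request:
arm_command(increments="0 0 0 0 0; 0 0 0 0 0; 0 0 0 0 0; 0 0 0 0 0; 0 0 0 0 0")

```text
t: 14.4
tool_pos: [0.4037, 0.1514, 0.0662]
orientation: [-0.177, -3.136, 0.0]
force: [0.2, 0.3, -0.4]
opening: 0.0889
gripper_force: 0.0
```

```bash
cat >> h.py <<'E'
def multi(name,pt,half=45):
    ims=[]
    for c in('scene','side'):
        m=robot.camera_model(c); im=robot.read_camera(c); cv2.imwrite(f'pics/full_{c}_{name}.png',im)
        u,v=proj(m,pt).astype(int); print(c,'origin',u-half,v-half,'scale',400/(2*half))
        im=cv2.copyMakeBorder(im,100,100,100,100,cv2.BORDER_CONSTANT)[v-half+100:v+half+100,u-half+100:u+half+100]
        ims.append(cv2.resize(im,(400,400),interpolation=2))
    cv2.imwrite(f'pics/{name}.png',np.hstack(ims))
E
python3 - <<'E'
from h import *
s,_=st(); multi('m6',np.r_[s['tool_pos'][:2],.05])
E
```

```text
t 14.4 p [0.4037 0.1514 0.0662] x [-0.994  0.113  0.   ] y [ 0.113  0.994 -0.   ] z [-0. -0. -1.] op 0.0889 F [ 0.2  0.3 -0.4] g 0.0 q [ 0.24 -0.17  2.12  0.    1.19 -1.22]
scene origin 304 160 scale 4.444444444444445
side origin 126 133 scale 4.444444444444445
```

View pics/m6.png

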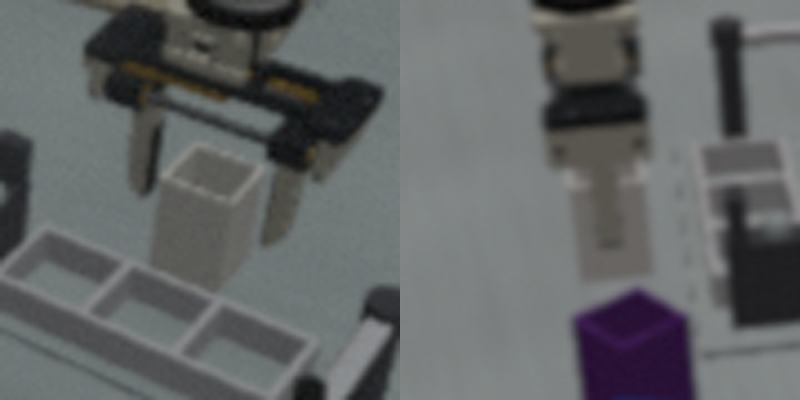

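Request:
arm_command(increments="0 0 0 15 0; 0 0 0 32 0; 0 0 0 32 0; 1 0 0 32 0; 1 0 0 32 0", grip_force=6)

```text
t: 15.0
tool_pos: [0.4045, 0.1515, 0.0352]
orientation: [0.177, 3.136, 0.0]
force: [0.1, 0.2, 0.2]
opening: 0.0813
gripper_force: 0.0
```

Request:
arm_command(increments="1 0 0 0 0; 1 0 0 0 0; 1 0 0 0 0; 1 0 0 0 0; 1 0 0 0 0")

```text
t: 15.5
tool_pos: [0.4041, 0.1514, 0.0347]
orientation: [0.177, 3.136, 0.0]
force: [-0.6, 0.9, 3.2]
opening: 0.0542
gripper_force: 6.0
```

Request:
arm_command(increments="1 0 0 0 0; 1 0 0 0 0; 1 0 0 -8 0; 1 0 0 -16 0; 1 0 0 -28 0")

```text
t: 16.0
tool_pos: [0.4033, 0.1512, 0.0626]
orientation: [-0.177, -3.135, 0.001]
force: [-0.7, -0.1, -1.0]
opening: 0.054
gripper_force: 6.0
```

Request:
arm_command(increments="1 0 0 0 0; 1 0 0 0 0")

```text
t: 16.2
tool_pos: [0.4044, 0.1515, 0.063]
orientation: [0.177, 3.135, 0.001]
force: [0.5, -0.2, -1.6]
opening: 0.0538
gripper_force: 6.0
```

```bash
python3 - <<'E'
from h import *
rel(-.063,-.015,.056,1.458)
E
```

```text
t 16.2 p [0.4044 0.1515 0.063 ] x [-0.994  0.113 -0.001] y [0.113 0.994 0.001] z [ 0.001  0.    -1.   ] op 0.0538 F [ 0.5 -0.2 -1.6] g 6.0 q [ 0.24 -0.16  2.12 -0.    1.18 -1.22]
rack xy [-106.9  -15.1] yang 1.458 delta [-43.9   0.1   1.1] turn -0.0
```

Request:
arm_command(increments="1 -15 0 0 0; 1 -30 0 0 0; 1 -38 0 0 0; 1 -42 0 0 0; 1 -42 0 0 0")

```text
t: 16.7
tool_pos: [0.4452, 0.1465, 0.0618]
orientation: [-0.177, -3.135, 0.0]
force: [0.2, -0.7, -0.8]
opening: 0.0537
gripper_force: 6.0
```

Request:
arm_command(increments="1 -4 0 -2 0; 1 -8.6 0 -5 0; 1 -12.6 0 -7.5 0; 1 -16.6 0 -9.5 0; 1 -21 0 -10.5 0")

```text
t: 17.2
tool_pos: [0.4669, 0.1443, 0.0732]
orientation: [0.177, 3.136, 0.0]
force: [-2.9, -0.2, -1.3]
opening: 0.0541
gripper_force: 6.0
```

Request:
arm_command(increments="1 -4.5 0 -1 0; 1 -9 0 -1 0; 1 -13.6 0 -1 0; 1 -18 0 0.5 0; 1 -22.3 0 1.7 0")

```text
t: 17.7
tool_pos: [0.4896, 0.1417, 0.0714]
orientation: [0.177, 3.136, 0.0]
force: [-2.7, 0.3, 0.7]
opening: 0.0541
gripper_force: 6.0
```

Request:
arm_command(increments="1 -4 0 2.5 0; 1 -7.7 0 5 0; 1 -7.7 0 6.5 0; 1 -7.7 0 6.5 0; 1 -7.7 0 6.5 0")

```text
t: 18.2
tool_pos: [0.496, 0.1409, 0.0642]
orientation: [-0.177, -3.136, -0.0]
force: [0.2, -0.1, -1.9]
opening: 0.0541
gripper_force: 6.0
```

```bash
python3 - <<'E'
from h import *
rel(-.014,-.015,.061,1.458); s=robot.read_state(); multi('m7',np.r_[s['tool_pos'][:2],.08],40)
E
```

```text
t 18.2 p [0.496  0.1409 0.0642] x [-0.994  0.113  0.001] y [ 0.113  0.994 -0.   ] z [-0.001  0.    -1.   ] op 0.0541 F [ 0.2 -0.1 -1.9] g 6.0 q [ 0.18  0.07  1.89  0.    1.18 -1.28]
rack xy [-14.7 -15.3] yang 1.458 delta [-0.7  0.3 -2.8] turn -0.0
scene origin 297 172 scale 5.0
side origin 159 127 scale 5.0
```

View pics/m7.png

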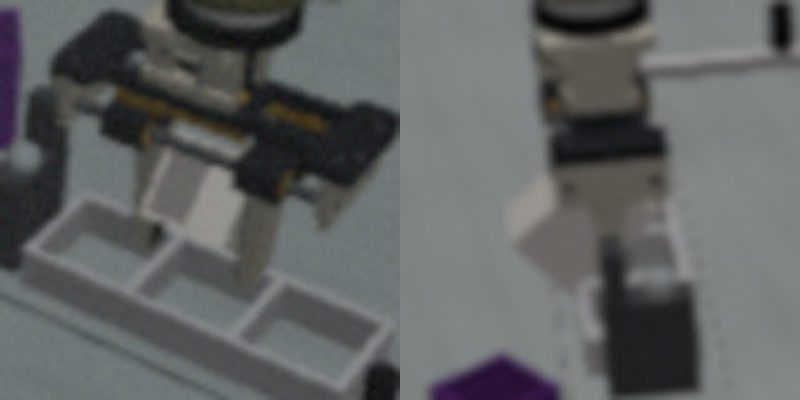

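```bash
python3 - <<'E'
from h import *
w=robot.read_camera('wrist'); cv2.imwrite('pics/full_w7.png',w)
a=cv2.imread('pics/full_scene_m7.png'); b=cv2.imread('pics/full_side_m7.png')
a=cv2.resize(a[195:233,320:358],(300,300),interpolation=2); b=cv2.resize(b[155:193,175:213],(300,300),interpolation=2)
im=np.zeros((600,800,3),np.uint8); im[:300,:300]=a; im[300:,:300]=b; im[:384,300:800]=cv2.resize(w,(500,384)); 
im=np.clip(im.astype(float)*1.4,0,255).astype(np.uint8)
cv2.imwrite('pics/m8.png',im)
E
```

```text
(no output)
```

View pics/m8.png

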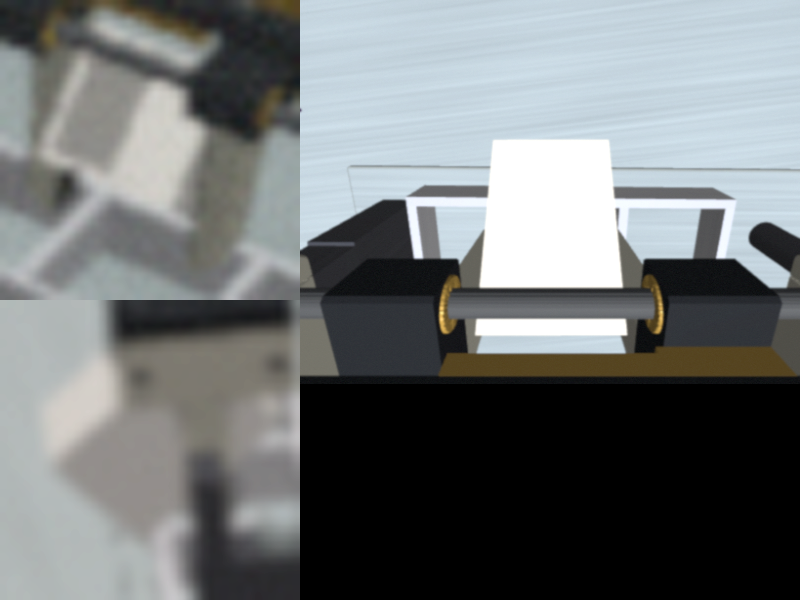

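```bash
python3 - <<'E'
from h import *
s,Rm=st(); m=robot.camera_model('wrist'); print(m['eye']-s['tool_pos'])
P=[]
for (l,r,row) in((490,610,140),(477,627,335)):
    u0=(l-300)*1.024;u1=(r-300)*1.024; Z=m['fx']*.054/(u1-u0); e,d=ray(m,(u0+u1)/2,row); p=e+d*Z
    q=Rm.T@(p-s['tool_pos']); P.append(q); print('tool frame mm',np.round(q*1000,1))
d=P[1]-P[0]; print(np.linalg.norm(d),np.degrees(np.arctan2(-d[2],-d[0])))
E
```

```text
t 18.35 p [0.4957 0.1409 0.0641] x [-0.994  0.112  0.001] y [ 0.112  0.994 -0.   ] z [-0.001 -0.    -1.   ] op 0.0539 F [-1.1 -0.1 -1.5] g 6.0 q [ 0.18  0.07  1.89  0.    1.18 -1.28]
[-0.07873914  0.00949132  0.14057189]
tool frame mm [ 64.4   0.3 -11.8]
tool frame mm [  1.7   1.2 -57.1]
0.07735518236474445 35.87480330872465
```

Request:
arm_command(increments="1 0 0 -20 0; 1 0 0 -45 0; 1 30 0 -45 0; 1 65 0 -45 0; 1 95 0 -45 0", grip_force=8)

```text
t: 18.85
tool_pos: [0.4003, 0.1516, 0.1093]
orientation: [-0.177, -3.136, 0.0]
force: [-0.2, -1.1, -0.9]
opening: 0.054
gripper_force: 8.0
```

Request:
arm_command(increments="1 0 0 30 0; 1 0 0 50 0; 1 0 0 60 0; 1 0 0 66 0; 1 0 0 66 0")

```text
t: 19.35
tool_pos: [0.4016, 0.1515, 0.0431]
orientation: [-0.177, -3.135, 0.001]
force: [0.6, 0.3, -1.3]
opening: 0.0539
gripper_force: 8.0
```

```bash
cat >> h.py <<'E'
def face(name,thr=150):
    "bright quad of jar in wrist image"
    im=robot.read_camera('wrist'); cv2.imwrite(f'pics/full_{name}.png',im); return im
E
python3 - <<'E'
from h import *
rel(-.105,-.015,.027,1.458)
im=face('w9')
for r in range(60,300,12): 
    row=im[r].astype(int); b=(row.min(1)>200); i=np.where(b)[0]; print(r,(i[0],i[-1],len(i)) if len(i) else None)
E
```

```text
t 19.35 p [0.4016 0.1515 0.0431] x [-0.994  0.113  0.001] y [ 0.113  0.994 -0.   ] z [-0.001 -0.    -1.   ] op 0.0539 F [ 0.6  0.3 -1.3] g 8.0 q [ 0.24 -0.14  2.14  0.    1.14 -1.22]
rack xy [-109.7  -15.5] yang 1.458 delta [-4.7  0.5 10.1] turn -0.0
60 None
72 None
84 None
96 None
108 None
120 None
132 None
144 None
156 None
168 None
180 None
192 None
204 None
216 None
228 None
240 None
252 None
264 None
276 None
288 None
```

Request:
arm_command(increments="1 0 0 4 0; 1 0 0 8 0; 1 0 0 11 0; 1 0 0 14 0; 1 0 0 14 0", grip_force=4)

```text
t: 19.9
tool_pos: [0.4028, 0.1517, 0.0301]
orientation: [0.177, 3.135, 0.0]
force: [1.3, -0.5, 2.8]
opening: 0.0543
gripper_force: 4.0
```

```bash
python3 - <<'E'
from h import *
rel(-.105,-.015,.027,1.458)
im=face('w10')
g=im.astype(int).min(2); print(g[100:300:20,256].tolist(), np.round(g[60:300:20,200:320:20]).tolist())
E
```

```text
t 19.9 p [0.4028 0.1517 0.0301] x [-0.994  0.113 -0.002] y [0.113 0.994 0.   ] z [ 0.002  0.    -1.   ] op 0.0543 F [ 1.3 -0.5  2.8] g 4.0 q [ 0.24 -0.11  2.14 -0.    1.11 -1.22]
rack xy [-108.5  -15.1] yang 1.458 delta [-3.5  0.1 -2.9] turn -0.0
[132, 135, 133, 178, 179, 179, 179, 178, 179, 180] [[136, 134, 136, 137, 137, 135], [130, 131, 128, 133, 137, 137], [133, 136, 134, 133, 137, 141], [135, 134, 135, 135, 135, 135], [133, 135, 134, 133, 131, 132], [179, 178, 179, 179, 179, 179], [177, 179, 179, 178, 179, 179], [179, 179, 179, 179, 179, 178], [178, 178, 178, 179, 179, 178], [179, 180, 181, 179, 179, 179], [179, 180, 180, 180, 180, 179], [179, 180, 180, 181, 180, 180]]
```

Request:
arm_command(increments="0.2 0 0 0 0; 0 0 0 0 0; 0 0 0 0 0; 0 0 0 0 0; 0 0 0 0 0")

```text
t: 20.45
tool_pos: [0.4017, 0.1516, 0.0295]
orientation: [-0.177, -3.136, 0.0]
force: [-0.6, -0.1, 0.0]
opening: 0.0893
gripper_force: 0.0
```

Request:
arm_command(increments="0 0 0 -40 0; 0 0 0 -90 0; 0 0 0 -140 0; 0 0 0 -170 0; 0 0 0 -170 0")

```text
t: 20.95
tool_pos: [0.4048, 0.1524, 0.2054]
orientation: [0.176, 3.128, 0.004]
force: [1.0, -0.0, -0.3]
opening: 0.0927
gripper_force: 0.0
```

```bash
cat >> h.py <<'E'
def quad(im,lo=165,hi=256,excl=None):
    g=im.astype(int).min(2); mk=((g>=lo)&(g<hi)).astype(np.uint8); mk=cv2.morphologyEx(mk,cv2.MORPH_OPEN,np.ones((5,5)))
    n,l,s,c=cv2.connectedComponentsWithStats(mk); out=[]
    for i in range(1,n):
        if s[i,4]>800:
            cn=cv2.findContours((l==i).astype(np.uint8),0,1)[0][0]; out.append((s[i].tolist(),np.round(cv2.boxPoints(cv2.minAreaRect(cn)),1).tolist()))
    return out
E
python3 - <<'E'
from h import *
s,Rm=st(); m=robot.camera_model('wrist'); np.save('w11.npy',np.r_[m['eye'],m['rotation']]); im=face('w11')
for q in quad(im): print(q)
cv2.imwrite('pics/w11.png',im)
E
```

```text
t 20.95 p [0.4048 0.1524 0.2054] x [-0.994  0.113 -0.009] y [0.112 0.994 0.003] z [ 0.009  0.002 -1.   ] op 0.0927 F [ 1.  -0.  -0.3] g 0.0 q [ 0.24 -0.33  1.99  0.    1.47 -1.22]
([229, 154, 54, 72, 3766], [[229.0, 154.0], [282.0, 154.0], [282.0, 225.0], [229.0, 225.0]])
```

```bash
python3 - <<'E'
from h import *
m=load('w11.npy')
for z in(.054,):
    P=np.array([onz(m,u,v,z)[:2] for u,v in [(228.5,153.5),(282.5,153.5),(282.5,225.5),(228.5,225.5)]])
    print(P, [np.linalg.norm(P[i]-P[i-1]) for i in range(4)]); print('rack',np.round((P-rk)@RR*1000,1),np.round((P.mean(0)-rk)@RR*1000,1))
im=cv2.imread('pics/full_w11.png').astype(int).min(2); print(im[140:250:5,256].tolist())
E
```

```text
[[0.37153171 0.12874341]
 [0.37761894 0.18287377]
 [0.45628485 0.1761523 ]
 [0.44965608 0.11774221]] [np.float64(0.07889514903587694), np.float64(0.05447155264971577), np.float64(0.07895253737729392), np.float64(0.05878501860809831)]
rack [[-137.   -41.5]
 [-137.    13. ]
 [ -58.1   15.2]
 [ -58.1  -43.6]] [-97.5 -14.2]
[142, 127, 81, 206, 210, 209, 210, 208, 209, 208, 209, 209, 209, 209, 210, 209, 209, 200, 73, 171, 141, 144]
```

```bash
python3 - <<'E'
from h import *
m=load('w11.npy')
for z in(0,.0035,.054): 
  for x in(-.137,-.058): print(z,x,np.round(proj(m,[*W(x,-.014),z]),1))
im=cv2.imread('pics/full_w11.png').astype(int).min(2)
for r in list(range(136,157)): print(r,im[r,222:290:3].tolist())
for r in list(range(222,242,2)): print(r,im[r,222:290:3].tolist())
E
```

```text
0 -0.137 [255.7 145.7]
0 -0.058 [255.7 208.2]
0.0035 -0.137 [255.7 146.1]
0.0035 -0.058 [255.7 209.1]
0.054 -0.137 [255.7 153.5]
0.054 -0.058 [255.7 225.6]
136 [140, 140, 141, 142, 142, 142, 142, 143, 142, 143, 142, 142, 144, 144, 145, 145, 145, 143, 143, 141, 141, 141, 141]
137 [142, 143, 143, 142, 143, 142, 142, 143, 143, 144, 145, 145, 145, 146, 144, 142, 143, 141, 143, 141, 141, 143, 141]
138 [142, 143, 143, 142, 142, 143, 144, 143, 145, 146, 144, 144, 144, 143, 142, 142, 142, 142, 141, 141, 141, 142, 142]
139 [143, 143, 144, 144, 144, 145, 145, 145, 145, 143, 143, 142, 143, 142, 142, 143, 143, 142, 142, 143, 142, 142, 143]
140 [142, 144, 144, 145, 145, 145, 144, 143, 142, 143, 142, 143, 141, 142, 143, 143, 143, 143, 143, 142, 143, 143, 142]
141 [144, 145, 143, 143, 144, 143, 143, 143, 142, 141, 141, 141, 142, 143, 143, 143, 143, 142, 142, 142, 142, 141, 140]
142 [144, 142, 142, 142, 142, 143, 142, 141, 142, 142, 142, 142, 143, 143, 143, 143, 142, 142, 140, 140, 140, 140, 140]
143 [142, 142, 141, 141, 141, 142, 141, 142, 143, 142, 142, 143, 142, 142, 141, 141, 140, 140, 140, 140,
[... 1905 characters left out ...]
1, 81, 81, 81, 75, 75, 75]
230 [72, 71, 72, 73, 72, 73, 72, 72, 75, 73, 73, 73, 73, 74, 73, 74, 74, 73, 74, 74, 73, 75, 74]
232 [85, 85, 85, 84, 85, 84, 80, 79, 80, 78, 79, 80, 78, 79, 81, 80, 80, 80, 79, 75, 75, 75, 76]
234 [156, 157, 157, 156, 156, 156, 152, 151, 152, 152, 152, 153, 153, 154, 152, 153, 153, 152, 153, 149, 149, 150, 149]
236 [174, 173, 173, 174, 173, 174, 174, 174, 175, 176, 175, 174, 175, 175, 176, 175, 176, 176, 175, 175, 175, 175, 176]
238 [159, 159, 159, 159, 161, 174, 152, 157, 158, 158, 158, 158, 162, 161, 162, 162, 161, 162, 162, 163, 161, 162, 160]
240 [145, 145, 145, 144, 149, 174, 131, 141, 142, 142, 141, 141, 142, 141, 141, 141, 140, 141, 140, 140, 140, 140, 134]
```

```bash
python3 - <<'E'
from h import *
rel(-.097,-.0142,.027,1.458)
m=load('w2.npy')
for u,v in [(80,88),(93,213)]: p=onz(m,120+u/1.5,v/1.5,.08)[:2]; print('lookalike world',p,'rack',RR.T@(p-rk))
E
```

```text
t 21.0 p [0.4035 0.152  0.2023] x [-0.994  0.112 -0.005] y [0.112 0.994 0.002] z [ 0.005  0.001 -1.   ] op 0.0929 F [ 0.1 -0.4 -0.4] g 0.0 q [ 0.24 -0.33  1.99  0.    1.47 -1.22]
rack xy [-107.8  -14.7] yang 1.458 delta [ -9.9   0.2 169.4] turn 0.0
lookalike world [ 0.3953308 -0.0625617] rack [-0.09174739 -0.22886675]
lookalike world [ 0.38707249 -0.18251371] rack [-0.08642729 -0.34898495]
```

Request:
arm_command(increments="0 -10.5 0 45 0; 0 -10.5 0 90 0; 0 -10.5 0 135 0; 0 -10.5 0 160 0; 0 -10.5 0 169 0", grip_force=10)

```text
t: 21.5
tool_pos: [0.408, 0.1494, 0.0256]
orientation: [-0.177, -3.128, 0.004]
force: [-0.2, 0.4, 1.1]
opening: 0.093
gripper_force: 0.0
```

Request:
arm_command(increments="0 0 0 0 0; 1 0 0 0 0; 1 0 0 0 0; 1 0 0 0 0; 1 0 0 0 0")

```text
t: 22.0
tool_pos: [0.4132, 0.1506, 0.0317]
orientation: [0.177, 3.135, 0.001]
force: [-0.4, -0.8, 0.6]
opening: 0.0655
gripper_force: 0.0
```

Request:
arm_command(increments="1 0 0 0 0; 1 0 0 0 0; 1 0 0 0 0; 1 0 0 0 0; 1 0 0 -20 0")

```text
t: 22.5
tool_pos: [0.4099, 0.1498, 0.0483]
orientation: [-0.177, -3.131, 0.002]
force: [0.6, -0.1, -0.8]
opening: 0.0537
gripper_force: 10.0
```

Request:
arm_command(increments="1 0 0 -40 0; 1 0 0 -80 0; 1 0 0 -120 0; 1 0 0 -130 0; 1 0 0 -130 0")

```text
t: 23.0
tool_pos: [0.4135, 0.1507, 0.1822]
orientation: [0.177, 3.133, 0.002]
force: [0.2, -0.2, -2.2]
opening: 0.0542
gripper_force: 10.0
```

```bash
python3 - <<'E'
from h import *
rel(.019,-.200,.15,-.113)
im=face('w12')
for q in quad(im): print(q)
E
```

```text
t 23.0 p [0.4135 0.1507 0.1822] x [-0.994  0.113 -0.003] y [0.113 0.994 0.001] z [ 0.004  0.001 -1.   ] op 0.0542 F [ 0.2 -0.2 -2.2] g 10.0 q [ 0.23 -0.28  1.99 -0.    1.43 -1.23]
rack xy [-97.7 -14.9] yang 1.458 delta [-116.6 -185.1   26.4] turn 1.571
([194, 204, 126, 83, 9969], [[194.0, 204.0], [319.0, 204.0], [319.0, 286.0], [194.0, 286.0]])
([202, 319, 111, 34, 3710], [[202.0, 319.0], [312.0, 319.0], [312.0, 352.0], [202.0, 352.0]])
```

Request:
arm_command(increments="1 -23 -37 0 0.14; 1 -46 -74 0 0.28; 1 -70 -111 0 0.42; 1 -93 -148 0 0.56; 1 -116.5 -185 0 0.7")

```text
t: 23.55
tool_pos: [0.5061, -0.0479, 0.1773]
orientation: [-1.248, -2.878, 0.001]
force: [0.9, 1.1, -1.1]
opening: 0.0536
gripper_force: 10.0
```

Request:
arm_command(increments="1 0 0 0 0.14; 1 0 0 0 0.28; 1 0 0 0 0.42; 1 0 0 0 0.56; 1 0 0 0 0.7")

```text
t: 24.05
tool_pos: [0.5055, -0.0463, 0.1771]
orientation: [-2.16, -2.275, 0.005]
force: [-0.0, -0.2, -2.2]
opening: 0.0539
gripper_force: 10.0
```

Request:
arm_command(increments="1 0 0 0 0.1; 1 0 0 0 0.171; 1 0 0 0 0.171; 1 0 0 0 0.171")

```text
t: 24.45
tool_pos: [0.5061, -0.0463, 0.1785]
orientation: [-2.339, -2.093, 0.003]
force: [0.4, 0.9, -1.4]
opening: 0.054
gripper_force: 10.0
```

```bash
python3 - <<'E'
from h import *
rel(.019,-.170,.110,-.113)
E
```

```text
t 24.45 p [ 0.5061 -0.0463  0.1785] x [0.111 0.994 0.   ] y [ 0.994 -0.111 -0.003] z [-0.003  0.001 -1.   ] op 0.054 F [ 0.4  0.9 -1.4] g 10.0 q [-0.19 -0.08  1.82 -0.    1.4  -0.08]
rack xy [  16.5 -200.2] yang -0.111 delta [30.2  2.8 62.5] turn 0.002
```

Request:
arm_command(increments="1 15 2.5 20 0; 1 30 2.5 40 0; 1 30 2.5 55 0; 1 30 2.5 61 0; 1 30 2.5 61 0", grip_force=6)

```text
t: 24.95
tool_pos: [0.5122, -0.0174, 0.1186]
orientation: [-2.341, -2.092, 0.003]
force: [-1.7, -0.9, 1.7]
opening: 0.0539
gripper_force: 6.0
```

Request:
arm_command(increments="1 0 0 3 0; 1 0 0 5 0; 1 -3 0 10 0; 1 -6 0 14.5 0; 1 -7.5 0 20 0")

```text
t: 25.45
tool_pos: [0.513, -0.025, 0.0999]
orientation: [2.343, 2.091, 0.002]
force: [1.4, -2.6, 1.0]
opening: 0.0539
gripper_force: 6.0
```

```bash
cat >> h.py <<'E'
def jarface():
    "bright jar face in wrist view: 4 corners, tool frame mm from the grasp point, by known 54 mm width"
    s,Rm=st(); m=robot.camera_model('wrist'); im=face('jf'); g=im.astype(int).min(2); mk=(g>=165).astype(np.uint8)
    n,l,sx,c=cv2.connectedComponentsWithStats(cv2.morphologyEx(mk,cv2.MORPH_OPEN,np.ones((5,5))))
    for i in range(1,n):
        if sx[i,4]<800: continue
        print(sx[i].tolist(),'val',int(np.median(g[l==i])))
        y0,h=sx[i,1],sx[i,3]
        for r in (y0+2,y0+h//2,y0+h-3):
            j=np.where(l[r]==i)[0]; w=j[-1]-j[0]+1; Z=m['fx']*.054/w; e,d=ray(m,j.mean(),r); q=Rm.T@(e+d*Z-s['tool_pos'])-[0,0,.006]; print('  row',r,'w',w,np.round(q*1000,1))
E
python3 - <<'E'
from h import *
rel(.019,-.170,.110,-.113); jarface()
E
```

```text
t 25.45 p [ 0.513  -0.025   0.0999] x [ 0.113  0.994 -0.   ] y [ 0.994 -0.113  0.002] z [ 0.002 -0.    -1.   ] op 0.0539 F [ 1.4 -2.6  1. ] g 6.0 q [-0.15  0.01  1.88 -0.    1.24 -0.04]
rack xy [  20.9 -178.3] yang -0.113 delta [  8.3  -1.9 -16.1] turn -0.0
t 25.45 p [ 0.513  -0.025   0.0999] x [ 0.113  0.994 -0.   ] y [ 0.994 -0.113  0.002] z [ 0.002 -0.    -1.   ] op 0.0539 F [ 1.4 -2.6  1. ] g 6.0 q [-0.15  0.01  1.88 -0.    1.24 -0.04]
[160, 0, 119, 119, 3458] val 182
  row 2 w 119 [124.5 -17.1   4.3]
  row 59 w 114 [100.6 -17.1   3.2]
  row 116 w 107 [ 74.4 -17.5   4.8]
[487, 34, 25, 83, 1566] val 217
  row 36 w 5 [ 794.2 2727.  3333.9]
  row 75 w 25 [142.  523.8 525.7]
  row 114 w 9 [  28.  1503.4 1654. ]
[190, 168, 134, 119, 14203] val 167
  row 170 w 97 [45.   0.8 11.9]
  row 227 w 128 [ 30.4  -0.  -33.3]
  row 284 w 118 [  1.2   0.  -31.1]
[204, 319, 106, 24, 2468] val 201
  row 321 w 106 [-25.8   0.  -23.4]
  row 331 w 103 [-33.9   0.3 -21.3]
  row 340 w 100 [-42.    0.1 -19. ]
```

Request:
arm_command(increments="1 -1.6 0 5 0; 1 -2 0 10.5 0; 1 -2 0 16 0; 1 -0.8 0 21.5 0; 1 0.6 0 27 0")

```text
t: 26.0
tool_pos: [0.5124, -0.0238, 0.0721]
orientation: [2.343, 2.092, -0.0]
force: [0.6, -2.4, 1.1]
opening: 0.054
gripper_force: 6.0
```

```bash
python3 - <<'E'
from h import *
jarface()
E
```

```text
t 26.0 p [ 0.5124 -0.0238  0.0721] x [ 0.113  0.994 -0.   ] y [ 0.994 -0.113 -0.   ] z [-0. -0. -1.] op 0.054 F [ 0.6 -2.4  1.1] g 6.0 q [-0.15  0.05  1.9  -0.    1.19 -0.03]
[147, 0, 137, 123, 3410] val 178
  row 2 w 137 [118.7 -17.6 -15.5]
  row 61 w 130 [ 97.3 -17.9 -15.4]
  row 120 w 124 [ 73.5 -16.6 -16.4]
[189, 186, 136, 101, 12957] val 216
  row 188 w 121 [ 44.2   0.2 -21.8]
  row 236 w 128 [ 26.8  -0.  -34.4]
  row 284 w 136 [ 11.6  -0.  -46.4]
```

Request:
arm_command(increments="1 1.5 0 4 0; 1 5 0 9.5 0; 1 7 0 12.5 0; 1 10 0 15 0; 1 10 0 15 0")

```text
t: 26.55
tool_pos: [0.5132, -0.0134, 0.0571]
orientation: [-2.342, -2.092, 0.001]
force: [-0.9, -2.1, 0.2]
opening: 0.0539
gripper_force: 6.0
```

```bash
python3 - <<'E'
from h import *
jarface()
E
```

```text
t 26.55 p [ 0.5132 -0.0134  0.0571] x [0.112 0.994 0.   ] y [ 0.994 -0.112 -0.001] z [-0.001  0.    -1.   ] op 0.0539 F [-0.9 -2.1  0.2] g 6.0 q [-0.13  0.08  1.9   0.    1.16 -0.01]
[137, 0, 151, 144, 5180] val 189
  row 2 w 151 [115.1 -16.  -27.7]
  row 72 w 142 [ 91.8 -15.1 -27.7]
  row 141 w 134 [ 65.8 -16.2 -28.5]
[190, 232, 134, 56, 7479] val 225
  row 234 w 134 [ 29.9  -0.  -39.2]
  row 260 w 134 [ 19.9   0.  -42.2]
  row 285 w 132 [  9.1   0.  -43.5]
[190, 319, 134, 34, 4549] val 224
  row 321 w 133 [ -4.3   0.2 -48.4]
  row 336 w 134 [ -9.5   0.  -50.9]
  row 350 w 134 [-14.9   0.  -52.5]
```

Request:
arm_command(increments="1 -5 0 -8 0; 1 -30 0 -12 0; 1 -50 0 -12 0; 1 -50 0 -6 0; 1 -50 0 0 0", grip_force=5)

```text
t: 27.1
tool_pos: [0.5082, -0.0638, 0.0579]
orientation: [2.344, 2.091, 0.002]
force: [-0.2, 1.0, -1.1]
opening: 0.0537
gripper_force: 5.0
```

Request:
arm_command(increments="1 0 0 4 0; 1 0 0 8 0; 1 0 0 12 0; 1 0 0 15 0; 1 0 0 15 0")

```text
t: 27.6
tool_pos: [0.5078, -0.0633, 0.0424]
orientation: [-2.343, -2.093, 0.0]
force: [0.7, 0.1, -0.8]
opening: 0.0539
gripper_force: 5.0
```

```bash
python3 - <<'E'
from h import *
jarface()
E
```

```text
t 27.6 p [ 0.5078 -0.0633  0.0424] x [ 0.112  0.994 -0.   ] y [ 0.994 -0.112 -0.   ] z [-0.  0. -1.] op 0.0539 F [ 0.7  0.1 -0.8] g 5.0 q [-0.22  0.09  1.92 -0.    1.13 -0.11]
[148, 0, 142, 38, 2240] val 190
  row 2 w 14 [ 459.5  100.1 1134.7]
  row 19 w 13 [ 421.   105.8 1213.2]
  row 35 w 130 [107.6 -14.2 -12.4]
[189, 235, 136, 53, 7181] val 224
  row 237 w 136 [ 29.5  -0.  -41.1]
  row 261 w 136 [ 20.4  -0.  -43.8]
  row 285 w 134 [ 10.2   0.  -45. ]
[189, 319, 136, 34, 4608] val 223
  row 321 w 134 [ -3.7   0.  -49.1]
  row 336 w 136 [ -8.2   0.  -52.3]
  row 350 w 136 [-13.5   0.  -53.9]
```

Request:
arm_command(increments="1 0 0 2 0; 1 0 0 4 0; 1 0 0 6 0; 1 0 0 8 0; 1 0 0 8 0")

```text
t: 28.15
tool_pos: [0.5081, -0.0639, 0.0351]
orientation: [2.343, 2.092, -0.0]
force: [-1.4, -1.6, 4.4]
opening: 0.0545
gripper_force: 5.0
```

Request:
arm_command(increments="0.3 0 0 0 0; 0 0 0 0 0; 0 0 0 0 0; 0 0 0 0 0; 0 0 0 0 0")

```text
t: 28.65
tool_pos: [0.5078, -0.0636, 0.0346]
orientation: [-2.343, -2.092, 0.0]
force: [0.1, -0.2, -0.2]
opening: 0.0892
gripper_force: 0.0
```

```bash
python3 - <<'E'
from h import *
jarface()
E
```

```text
t 28.65 p [ 0.5078 -0.0636  0.0346] x [0.113 0.994 0.   ] y [ 0.994 -0.113 -0.   ] z [-0.  0. -1.] op 0.0892 F [ 0.1 -0.2 -0.2] g 0.0 q [-0.22  0.11  1.92  0.    1.12 -0.11]
[140, 0, 151, 33, 2249] val 190
  row 2 w 14 [ 459.6  103.9 1134.7]
  row 16 w 14 [ 407.8  104.  1119.3]
  row 30 w 139 [107.7 -13.8 -20.5]
[189, 319, 138, 56, 5303] val 224
  row 321 w 138 [ -1.2   0.4 -52. ]
  row 347 w 134 [-13.7   0.4 -52.1]
  row 372 w 29 [-397.5  -93.5  276.3]
```

Request:
arm_command(increments="0 0 0 -40 0; 0 0 0 -90 0; 0 0 0 -140 0; 0 0 0 -190 0; 0 0 0 -200 0")

```text
t: 29.2
tool_pos: [0.511, -0.0642, 0.2423]
orientation: [2.336, 2.087, 0.01]
force: [0.4, -0.4, 1.2]
opening: 0.093
gripper_force: 0.0
```

Request:
arm_command(increments="0 -50 0 0 0; 0 -80 0 0 0; 0 -80 0 0 0; 0 -80 0 0 0")

```text
t: 29.6
tool_pos: [0.4985, -0.1433, 0.234]
orientation: [-2.344, -2.09, 0.0]
force: [0.2, -0.8, -0.1]
opening: 0.093
gripper_force: 0.0
```

```bash
python3 - <<'E'
from h import *
s,Rm=st(); m=robot.camera_model('wrist'); np.save('w14.npy',np.r_[m['eye'],m['rotation']]); im=face('w14')
for q in quad(im): 
    P=np.array([onz(m,u,v,.08)[:2] for u,v in q[1]]); print(q, np.round((P-rk)@RR*1000,1).tolist(),[round(1000*np.linalg.norm(P[i]-P[i-1]),1) for i in range(4)])
a=cv2.resize(im,(400,300)); f=robot.read_camera('scene'); g=robot.read_camera('side')
cv2.imwrite('pics/full_s14.png',f);cv2.imwrite('pics/full_d14.png',g)
E
```

```text
t 29.6 p [ 0.4985 -0.1433  0.234 ] x [0.114 0.993 0.001] y [ 0.993 -0.114 -0.001] z [-0.001  0.001 -1.   ] op 0.093 F [ 0.2 -0.8 -0.1] g 0.0 q [-0.38 -0.09  1.72  0.    1.5  -0.26]
([436, 88, 53, 101, 1363], [[434.70001220703125, 187.6999969482422], [462.20001220703125, 85.4000015258789], [507.5, 97.5], [480.0, 199.8000030517578]]) [[207.6, -301.4], [216.2, -199.9], [262.2, -210.9], [258.2, -314.8]] [np.float64(52.4), np.float64(101.9), np.float64(47.2), np.float64(104.0)]
([229, 93, 57, 57, 3186], [[229.0, 93.0], [285.0, 93.0], [285.0, 149.0], [229.0, 149.0]]) [[-6.6, -206.7], [47.2, -206.7], [48.7, -260.5], [-8.1, -260.5]] [np.float64(53.9), np.float64(53.8), np.float64(53.9), np.float64(56.8)]
([388, 241, 61, 40, 1013], [[387.0, 255.3000030517578], [445.5, 239.3000030517578], [453.5, 268.70001220703125], [395.0, 284.6000061035156]]) [[167.4, -380.9], [229.9, -361.1], [245.9, -398.1], [181.6, -419.1]] [np.float64(40.8), np.float64(65.6), np.float64(40.3), np.float64(67.7)]
```

Request:
arm_command(increments="0 40 0 -30 0; 0 85 -10 -50 0; 0 130 -20 -70 0; 0 175 -20 -90 0; 0 200 -20 -110 0")

```text
t: 30.25
tool_pos: [0.5009, 0.062, 0.3456]
orientation: [-2.339, -2.096, -0.002]
force: [0.2, -0.2, -0.0]
opening: 0.0933
gripper_force: 0.0
```

Request:
arm_command(increments="0 30 0 0 0; 0 30 0 0 0; 0 30 0 0 0; 0 30 0 0 0; 0 30 0 0 0")

```text
t: 30.75
tool_pos: [0.5047, 0.0869, 0.3442]
orientation: [-2.344, -2.091, 0.001]
force: [0.2, -0.1, 0.7]
opening: 0.0928
gripper_force: 0.0
```

```bash
cat > rackfit.py <<'E'
from h import *
from scipy.optimize import minimize
from scipy.ndimage import map_coordinates,gaussian_filter
def rackfit(g,m,t=.005):
    hx=.031+t/2; hy=.099+t/2; L=[]
    for x in(-hx,hx): L+= [(x,y) for y in np.linspace(-hy,hy,80)]
    for y in(-hy,-.034,.034,hy): L+=[(x,y) for x in np.linspace(-hx,hx,30)]
    L=np.array(L)
    def val(q,off=None):
        c,s=np.cos(q[2]),np.sin(q[2]); P=L@np.array([[c,s],[-s,c]])+q[:2]
        cam=(np.c_[P,np.full(len(P),.034)]-np.array(m['eye']))@RM(m); u=m['fx']*cam[:,0]/cam[:,2]+m['cx'];v=m['fy']*cam[:,1]/cam[:,2]+m['cy']
        return map_coordinates(g,[v,u],order=1,mode='nearest')
    best=None
    for sg in(4,2,1):
        G=gaussian_filter(g,sg); gg=g; 
        def f(z):
            nonlocal g; g=G; r=-val([z[0]/1000,z[1]/1000,z[2]/100]).mean(); g=gg; return r
        z0=best if best is not None else [512.3,154.5,-11.3]
        best=minimize(f,z0,method='Nelder-Mead',options=dict(initial_simplex=[z0]+[np.array(z0)+d for d in np.diag([4,4,2])])).x
    return best,val([best[0]/1000,best[1]/1000,best[2]/100])
E
python3 - <<'E'
from rackfit import *
s,Rm=st(); m=robot.camera_model('wrist'); np.save('w15.npy',np.r_[m['eye'],m['rotation']]); im=face('w15'); g=im.astype(float).min(2)
for t in(.004,.005,.006):
    b,v=rackfit(g,m,t); print(t,np.round(b,2),v.mean(),np.percentile(v,10))
print(proj(m,[*W(0,0),.034]),g.shape)
E
```

```text
t 30.75 p [0.5047 0.0869 0.3442] x [ 0.114  0.994 -0.   ] y [ 0.994 -0.114 -0.001] z [-0.001 -0.    -1.   ] op 0.0928 F [ 0.2 -0.1  0.7] g 0.0 q [ 0.07 -0.13  1.56 -0.    1.7   0.18]
0.004 [510.51 152.86 -12.05] 167.46865193868067 163.11867832548597
0.005 [510.47 152.87 -11.96] 169.4559686949081 166.74302220368844
0.006 [510.58 152.83 -11.83] 170.48998028711767 168.45937539021858
[256.56655985 112.86613532] (384, 512)
```

```bash
python3 - <<'E'
from h import *
print('jar world',W(.0203,-.2336))
E
sed -i 's/^rk=.*/rk=np.array([.511,.1535]);th=-.118;c_,s_=np.cos(th),np.sin(th);RR=np.array([[c_,-s_],[s_,c_]])/' h.py
cat >> h.py <<'E'
def relw(x,y,z,yang=None):
    s,Rm=st(); p=np.array(s['tool_pos']); ya=np.arctan2(Rm[1,1],Rm[0,1])
    print('delta',np.round(1000*Rm.T@(np.r_[x,y,z+.006]-p),1),'turn',None if yang is None else round(ya-yang,3))
E
python3 - <<'E'
from h import *
relw(.5062,-.0799,.055,-.113)
E
```

```text
jar world [ 0.50612987 -0.07989919]
t 30.8 p [0.5048 0.0869 0.3443] x [ 0.114  0.993 -0.   ] y [ 0.993 -0.114 -0.001] z [-0.001 -0.    -1.   ] op 0.0928 F [-0.6 -0.9 -0.1] g 0.0 q [ 0.07 -0.13  1.56 -0.    1.7   0.18]
delta [-165.5   20.6  283.3] turn -0.001
```

Request:
arm_command(increments="0 -45 5 15 0; 0 -90 10 30 0; 0 -135 17 45 0; 0 -165.5 20.6 75 0; 0 -165.5 20.6 120 0", grip_force=10)

```text
t: 31.3
tool_pos: [0.5079, -0.084, 0.2262]
orientation: [2.345, 2.082, 0.003]
force: [0.1, 0.8, 0.5]
opening: 0.093
gripper_force: 0.0
```

Request:
arm_command(increments="0 0 0 45 0; 0 0 0 90 0; 0 0 0 130 0; 0 0 0 155 0; 0 0 0 163 0")

```text
t: 31.8
tool_pos: [0.5038, -0.0791, 0.0581]
orientation: [-2.341, -2.088, 0.005]
force: [-1.0, 0.1, 0.0]
opening: 0.093
gripper_force: 0.0
```

Request:
arm_command(increments="0 0 0 0 0; 1 0 0 0 0; 1 0 0 0 0; 1 0 0 0 0; 1 0 0 0 0")

```text
t: 32.3
tool_pos: [0.5075, -0.0792, 0.0628]
orientation: [2.342, 2.091, 0.002]
force: [0.1, -0.1, -0.1]
opening: 0.0653
gripper_force: 0.0
```

Request:
arm_command(increments="1 0 0 0 0; 1 0 0 0 0; 1 0 0 0 0; 1 0 0 0 0; 1 0 0 0 0")

```text
t: 32.8
tool_pos: [0.5069, -0.0791, 0.062]
orientation: [2.343, 2.092, 0.0]
force: [-2.2, 0.5, 5.8]
opening: 0.0542
gripper_force: 10.0
```

```bash
python3 - <<'E'
from h import *
rel(0,0,.13,-.118)
E
```

```text
t 32.8 p [ 0.5069 -0.0791  0.062 ] x [ 0.113  0.994 -0.   ] y [ 0.994 -0.113  0.   ] z [ 0. -0. -1.] op 0.0542 F [-2.2  0.5  5.8] g 10.0 q [-0.25  0.07  1.9   0.    1.17 -0.14]
rack xy [  23.3 -231.4] yang -0.113 delta [231.5 -22.1 -74. ] turn 0.005
```

Request:
arm_command(increments="1 0 0 -40 0; 1 0 0 -80 0; 1 0 0 -120 0; 1 20 -5 -130 0; 1 60 -10 -130 0.005")

```text
t: 33.3
tool_pos: [0.505, -0.0198, 0.1945]
orientation: [2.349, 2.08, 0.004]
force: [1.1, 0.6, -2.0]
opening: 0.0542
gripper_force: 10.0
```

Request:
arm_command(increments="1 45 -4 0 0; 1 90 -8 0 0; 1 130 -12 0 0; 1 160 -12 0 0; 1 171 -12 0 0")

```text
t: 33.8
tool_pos: [0.5112, 0.1556, 0.1909]
orientation: [-2.345, -2.089, 0.001]
force: [-0.7, -0.8, -0.8]
opening: 0.0542
gripper_force: 10.0
```

Request:
arm_command(increments="1 0 0 0 0; 1 0 0 0 0; 1 0 0 0 0")

```text
t: 34.1
tool_pos: [0.5117, 0.1515, 0.1914]
orientation: [2.35, 2.085, -0.001]
force: [-1.3, 0.4, -1.1]
opening: 0.0538
gripper_force: 10.0
```

```bash
python3 - <<'E'
from h import *
rel(0,0,.062,-.118); jarface()
E
```

```text
t 34.1 p [0.5117 0.1515 0.1914] x [ 0.119  0.993 -0.001] y [ 0.993 -0.119 -0.   ] z [-0. -0. -1.] op 0.0538 F [-1.3  0.4 -1.1] g 10.0 q [ 0.19 -0.02  1.74 -0.    1.42  0.31]
rack xy [ 1.  -1.9] yang -0.119 delta [  1.9  -0.9 123.4] turn -0.001
t 34.1 p [0.5117 0.1515 0.1914] x [ 0.119  0.993 -0.001] y [ 0.993 -0.119 -0.   ] z [-0. -0. -1.] op 0.0538 F [-1.3  0.4 -1.1] g 10.0 q [ 0.19 -0.02  1.74 -0.    1.42  0.31]
[199, 228, 117, 59, 6693] val 209
  row 230 w 117 [ 24.4   0.2 -23. ]
  row 257 w 114 [ 10.7  -0.  -23.4]
  row 284 w 110 [ -4.5   0.  -22.7]
```

Request:
arm_command(increments="1 3 -0.5 30 0; 1 3 -0.5 60 0; 1 3 -0.5 80 0; 1 3 -0.5 90 0; 1 3 -0.5 90 0", grip_force=6)

```text
t: 34.65
tool_pos: [0.5106, 0.155, 0.1002]
orientation: [-2.349, -2.084, 0.004]
force: [0.2, -0.0, -1.7]
opening: 0.0541
gripper_force: 6.0
```

Request:
arm_command(increments="1 0 0 7 0; 1 0 0 14 0; 1 0 0 21 0; 1 0 0 28 0; 1 0 0 32 0")

```text
t: 35.15
tool_pos: [0.5112, 0.1559, 0.0688]
orientation: [-2.348, -2.086, 0.001]
force: [0.4, 0.4, -1.4]
opening: 0.0538
gripper_force: 6.0
```

Request:
arm_command(increments="1 0 0 2 0; 1 0 0 2 0")

```text
t: 35.35
tool_pos: [0.5116, 0.156, 0.0676]
orientation: [-2.348, -2.087, 0.0]
force: [0.3, 1.3, -0.8]
opening: 0.0541
gripper_force: 6.0
```

```bash
python3 - <<'E'
from h import *
rel(0,0,.062,-.118); jarface()
E
```

```text
t 35.35 p [0.5116 0.156  0.0676] x [ 0.118  0.993 -0.   ] y [ 0.993 -0.118 -0.   ] z [-0. -0. -1.] op 0.0541 F [ 0.3  1.3 -0.8] g 6.0 q [0.2  0.12 1.84 0.   1.19 0.32]
rack xy [0.3 2.6] yang -0.118 delta [-2.6 -0.3 -0.4] turn 0.0
t 35.35 p [0.5116 0.156  0.0676] x [ 0.118  0.993 -0.   ] y [ 0.993 -0.118 -0.   ] z [-0. -0. -1.] op 0.0541 F [ 0.3  1.3 -0.8] g 6.0 q [0.2  0.12 1.84 0.   1.19 0.32]
[191, 65, 131, 151, 4423] val 173
  row 67 w 131 [ 94.8  -0.3 -17.1]
  row 140 w 123 [ 65.   -2.1 -17.8]
  row 213 w 6 [-855.9 -493.6 2303.7]
[199, 229, 117, 58, 6604] val 207
  row 231 w 117 [ 24.    0.2 -23.2]
  row 258 w 114 [ 10.2  -0.  -23.6]
  row 284 w 110 [ -4.5  -0.  -22.7]
[204, 319, 107, 33, 1153] val 200
  row 321 w 107 [-24.8   0.3 -24.6]
  row 335 w 99 [-40.6  -0.8 -16.9]
  row 349 w 97 [-50.5  -0.8 -16.4]
```

Request:
arm_command(increments="1 -1 0 2 0; 0.3 -1 0 2 0; 0 -1 0 2 0; 0 -1 0 2 0; 0 -1 0 2 0")

```text
t: 35.9
tool_pos: [0.5115, 0.1549, 0.0657]
orientation: [2.348, 2.087, 0.0]
force: [-0.0, 0.1, -0.2]
opening: 0.0815
gripper_force: 0.0
```

Request:
arm_command(increments="0 0 0 -40 0; 0 0 0 -90 0; 0 0 0 -140 0; 0 -40 0 -190 0; 0 -80 0 -230 0")

```text
t: 36.4
tool_pos: [0.5038, 0.0897, 0.2834]
orientation: [2.345, 2.088, 0.003]
force: [0.8, -0.4, -0.6]
opening: 0.0929
gripper_force: 0.0
```

Request:
arm_command(increments="0 -10 0 0 0; 0 -10 0 0 0; 0 -10 0 0 0")

```text
t: 36.7
tool_pos: [0.502, 0.08, 0.2793]
orientation: [-2.348, -2.085, 0.002]
force: [-0.5, -0.2, 0.1]
opening: 0.0933
gripper_force: 0.0
```

```bash
python3 - <<'E'
from h import *
s,Rm=st(); m=robot.camera_model('wrist'); im=face('w16')
for q in quad(im,195): 
    P=np.array([onz(m,u,v,.086)[:2] for u,v in q[1]]); print(q, np.round((P-rk)@RR*1000,1).tolist(),[round(1000*np.linalg.norm(P[i]-P[i-1]),1) for i in range(4)])
relw(.473,-.49,.394,-.118)
E
```

```text
t 36.7 p [0.502  0.08   0.2793] x [0.118 0.993 0.   ] y [ 0.993 -0.118 -0.002] z [-0.002  0.    -1.   ] op 0.0933 F [-0.5 -0.2  0.1] g 0.0 q [ 0.06 -0.13  1.68  0.    1.59  0.18]
([235, 84, 48, 50, 2343], [[235.0, 84.0], [282.0, 84.0], [282.0, 133.0], [235.0, 133.0]]) [[-23.9, 27.2], [26.9, 27.2], [28.2, -24.9], [-25.0, -25.0]] [np.float64(52.2), np.float64(50.8), np.float64(52.2), np.float64(53.2)]
([379, 156, 40, 39, 1241], [[379.0, 156.0], [418.0, 156.0], [418.0, 194.0], [379.0, 194.0]]) [[141.0, -51.0], [186.1, -51.0], [193.4, -97.0], [146.6, -97.0]] [np.float64(46.3), np.float64(45.1), np.float64(46.6), np.float64(46.8)]
t 36.75 p [0.5018 0.0803 0.2789] x [ 0.118  0.993 -0.   ] y [ 0.993 -0.118 -0.003] z [-0.003  0.    -1.   ] op 0.0929 F [0.3 0.2 0.1] g 0.0 q [ 0.06 -0.13  1.68  0.    1.59  0.18]
delta [-569.7   38.1 -121.2] turn 0.0
```

Request:
arm_command(increments="0 -40 3 -25 0; 0 -85 6 -45 0; 0 -130 9 -65 0; 0 -175 12 -85 0; 0 -220 15 -100 0")

```text
t: 37.25
tool_pos: [0.4915, -0.1411, 0.3804]
orientation: [-2.345, -2.088, 0.001]
force: [0.9, -1.3, 0.6]
opening: 0.0931
gripper_force: 0.0
```

Request:
arm_command(increments="0 -48 3 -4 0; 0 -96 6 -8 0; 0 -144 9 -12 0; 0 -192 12 -16 0; 0 -240 15 -20 0")

```text
t: 37.75
tool_pos: [0.4785, -0.3815, 0.3986]
orientation: [-2.345, -2.086, -0.0]
force: [1.8, 0.1, 0.2]
opening: 0.0931
gripper_force: 0.0
```

Request:
arm_command(increments="0 -48 3 0 0; 0 -96 6 0 0; 0 -110 8 0 0; 0 -110 8 0 0; 0 -110 8 0 0")

```text
t: 38.25
tool_pos: [0.474, -0.4897, 0.3989]
orientation: [-2.345, -2.086, -0.001]
force: [0.1, 1.0, -0.5]
opening: 0.0931
gripper_force: 0.0
```

```bash
python3 - <<'E'
from h import *
s,Rm=st(); m=robot.camera_model('wrist'); np.save('w17.npy',np.r_[m['eye'],m['rotation']]); im=face('w17'); cv2.imwrite('pics/w17.png',im)
print(proj(m,[.473,-.418,.08]))
for q in quad(im,160): 
    P=np.array([onz(m,u,v,.08)[:2] for u,v in q[1]]); print(q, np.round(P*1000,1).tolist(),[round(1000*np.linalg.norm(P[i]-P[i-1]),1) for i in range(4)])
E
```

```text
t 38.25 p [ 0.474  -0.4897  0.3989] x [0.117 0.993 0.003] y [ 0.993 -0.117 -0.002] z [-0.002  0.003 -1.   ] op 0.0931 F [ 0.1  1.  -0.5] g 0.0 q [-0.88  0.36  0.94  0.    1.84 -0.76]
[250.76885246 111.18034114]
([356, 0, 66, 80, 4123], [[354.70001220703125, 1.2999999523162842], [410.3999938964844, -9.899999618530273], [426.20001220703125, 69.19999694824219], [370.5, 80.30000305175781]]) [[633.6, -289.1], [709.6, -284.4], [735.9, -388.7], [654.7, -394.7]] [np.float64(107.7), np.float64(76.2), np.float64(107.6), np.float64(81.5)]
([228, 81, 29, 33, 900], [[228.0, 81.0], [256.0, 81.0], [256.0, 113.0], [228.0, 113.0]]) [[444.7, -371.2], [485.9, -376.0], [480.6, -421.6], [438.1, -416.6]] [np.float64(45.9), np.float64(41.6), np.float64(45.9), np.float64(42.8)]
```

View pics/w17.png

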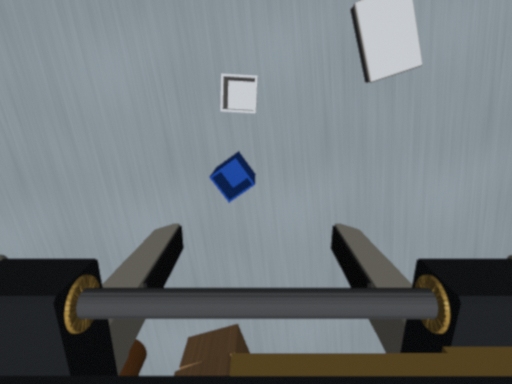

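```bash
python3 - <<'E'
from h import *
m=load('w17.npy')
P=np.array([onz(m,u,v,.08)[:2] for u,v in [(221.5,73),(258,74.5),(256.5,113.5),(220,112)]])
print(P.mean(0),[round(np.linalg.norm(P[i]-P[i-1]),4) for i in range(4)]); a=[np.arctan2(*(P[1]-P[0])[::-1]),np.arctan2(*(P[2]-P[3])[::-1]),np.arctan2(*(P[0]-P[3])[::-1])-np.pi/2,np.arctan2(*(P[1]-P[2])[::-1])-np.pi/2];print(a,np.mean(a))
c=P.mean(0); relw(c[0],c[1],.15,np.mean(a)+np.pi/2)
p=onz(m,233,177,.08)[:2];print('blue',p,np.linalg.norm(p-c))
E
```

```text
[ 0.45853179 -0.39068927] [np.float64(0.0556), np.float64(0.0538), np.float64(0.0557), np.float64(0.0558)]
[np.float64(-0.15408577527233233), np.float64(-0.155378033822142), np.float64(-0.19103335678440936), np.float64(-0.15567623831886412)] -0.16404335104943696
t 38.3 p [ 0.4741 -0.4893  0.3999] x [0.116 0.993 0.001] y [ 0.993 -0.116 -0.001] z [-0.001  0.002 -1.   ] op 0.0932 F [1.2 0.5 0.8] g 0.0 q [-0.88  0.36  0.94  0.    1.84 -0.76]
delta [ 95.8 -26.7 244.1] turn -1.523
blue [ 0.43178597 -0.51715426] 0.12926226605394173
```

Request:
arm_command(increments="0 45 -13 0 -0.14; 0 90 -26 0 -0.28; 0 95.5 -26.7 0 -0.42; 0 95.5 -26.7 0 -0.56; 0 95.5 -26.7 0 -0.7")

```text
t: 38.8
tool_pos: [0.4586, -0.3901, 0.4018]
orientation: [1.477, 2.771, -0.0]
force: [-0.1, -1.3, 0.8]
opening: 0.0929
gripper_force: 0.0
```

Request:
arm_command(increments="0 0 0 0 -0.14; 0 0 0 0 -0.28; 0 0 0 0 -0.42; 0 0 0 0 -0.56; 0 0 0 0 -0.7")

```text
t: 39.3
tool_pos: [0.4585, -0.3908, 0.4015]
orientation: [0.439, 3.11, -0.001]
force: [-0.5, -0.7, -0.0]
opening: 0.093
gripper_force: 0.0
```

Request:
arm_command(increments="0 0 0 45 -0.123; 0 0 0 90 -0.123; 0 0 0 135 -0.123; 0 0 0 180 -0.123; 0 0 0 210 -0.123")

```text
t: 39.8
tool_pos: [0.4575, -0.3897, 0.1876]
orientation: [-0.256, -3.129, -0.003]
force: [-0.3, 0.9, -0.2]
opening: 0.0927
gripper_force: 0.0
```

Request:
arm_command(increments="0 0 0 0 0; 0 0 0 0 0")

```text
t: 40.0
tool_pos: [0.4584, -0.3917, 0.1919]
orientation: [0.258, 3.131, 0.0]
force: [-0.4, 0.3, 0.9]
opening: 0.0929
gripper_force: 0.0
```

```bash
python3 - <<'E'
from h import *
relw(.4585,-.3907,.040,1.407)
m=robot.camera_model('wrist'); im=face('w18')
for q in quad(im,160): print(q)
g=im.astype(int).min(2); mk=(g>150).astype(np.uint8); n,l,s,c=cv2.connectedComponentsWithStats(mk[100:280,180:340]); print([x.tolist() for x in s[1:] if x[4]>300])
print([np.round(proj(m,[.4585+a,-.3907+b,.08])).tolist() for a,b in((0,0),)])
E
```

```text
t 40.0 p [ 0.4584 -0.3917  0.1919] x [-0.987  0.164 -0.   ] y [0.164 0.987 0.   ] z [ 0. -0. -1.] op 0.0929 F [-0.4  0.3  0.9] g 0.0 q [-0.79  0.17  1.54  0.    1.43 -2.2 ]
delta [1.000e-01 1.000e+00 1.459e+02] turn -0.0
([227, 165, 62, 58, 832], [[227.0, 165.0], [288.0, 165.0], [288.0, 222.0], [227.0, 222.0]])
([237, 165, 41, 29, 1171], [[237.0, 165.0], [277.0, 165.0], [277.0, 193.0], [237.0, 193.0]])
([283, 319, 100, 34, 2446], [[283.0, 319.0], [382.0, 319.0], [382.0, 352.0], [283.0, 352.0]])
[[73, 2, 87, 33, 932], [0, 14, 72, 21, 731], [0, 31, 80, 23, 524], [0, 40, 160, 140, 11986]]
[[257.0, 195.0]]
```

Request:
arm_command(increments="0 0 1 45 0; 0 0 1 90 0; 0 0 1 130 0; 0 0 1 146 0; 0 0 1 146 0", grip_force=10)

```text
t: 40.55
tool_pos: [0.4579, -0.3914, 0.0444]
orientation: [-0.26, -3.129, -0.002]
force: [0.0, -0.5, -0.1]
opening: 0.0931
gripper_force: 0.0
```

Request:
arm_command(increments="1 0 0 0 0; 1 0 0 0 0; 1 0 0 0 0; 1 0 0 0 0; 1 0 0 0 0")

```text
t: 41.05
tool_pos: [0.4584, -0.3922, 0.0457]
orientation: [0.26, 3.13, -0.001]
force: [0.4, 0.1, 0.1]
opening: 0.0576
gripper_force: 0.0
```

Request:
arm_command(increments="1 0 0 0 0; 1 0 0 0 0; 1 0 0 0 0; 1 0 0 -30 0; 1 0 0 -75 0")

```text
t: 41.55
tool_pos: [0.4556, -0.3895, 0.1161]
orientation: [-0.26, -3.124, -0.009]
force: [0.1, -0.2, -1.9]
opening: 0.0543
gripper_force: 10.0
```

Request:
arm_command(increments="1 0 0 -40 0; 1 0 0 -80 0; 1 0 0 -80 0; 1 0 0 -80 0")

```text
t: 41.95
tool_pos: [0.4584, -0.3922, 0.2005]
orientation: [0.26, 3.129, -0.002]
force: [-0.3, -0.7, -1.9]
opening: 0.0539
gripper_force: 10.0
```

```bash
python3 - <<'E'
from h import *
rel(-.085,.077,.19,1.453)
E
```

```text
t 41.95 p [ 0.4584 -0.3922  0.2005] x [-0.986  0.165 -0.001] y [ 0.165  0.986 -0.001] z [ 0.001 -0.001 -1.   ] op 0.0539 F [-0.3 -0.7 -1.9] g 10.0 q [-0.79  0.16  1.53 -0.    1.45 -2.2 ]
rack xy [  12.1 -548.1] yang 1.405 delta [126.8 619.8   3.6] turn -0.048
```

Request:
arm_command(increments="1 9 45 0 0; 1 18 90 0 0; 1 28 137 0 0; 1 38 184 0 0; 1 47 231 0 -0.01")

```text
t: 42.45
tool_pos: [0.4479, -0.1539, 0.1967]
orientation: [-0.245, -3.128, -0.003]
force: [0.7, 0.4, -1.0]
opening: 0.054
gripper_force: 10.0
```

Request:
arm_command(increments="1 10 47 0 -0.01; 1 19 94 0 -0.02; 1 29 141 0 -0.03; 1 38 188 0 -0.038; 1 48 233 0 -0.038")

```text
t: 42.95
tool_pos: [0.4367, 0.0832, 0.1972]
orientation: [-0.184, -3.132, 0.001]
force: [0.7, -0.5, -1.3]
opening: 0.054
gripper_force: 10.0
```

Request:
arm_command(increments="1 8 45 0 0; 1 16 90 0 0; 1 24 130 0 0; 1 26 148 0 0; 1 26 148 0 0")

```text
t: 43.45
tool_pos: [0.4282, 0.2331, 0.197]
orientation: [-0.179, -3.132, 0.002]
force: [-0.6, -1.0, -2.3]
opening: 0.0539
gripper_force: 10.0
```

Request:
arm_command(increments="1 0 0 0 0; 1 0 0 0 0")

```text
t: 43.65
tool_pos: [0.4296, 0.2302, 0.1985]
orientation: [-0.186, -3.134, 0.002]
force: [-0.5, 0.3, -1.5]
opening: 0.0539
gripper_force: 10.0
```

```bash
python3 - <<'E'
from h import *
rel(-.075,.077,.064,1.453)
E
```

```text
t 43.65 p [0.4296 0.2302 0.1985] x [-0.993  0.118  0.002] y [ 0.118  0.993 -0.002] z [-0.002 -0.001 -1.   ] op 0.0539 F [-0.5  0.3 -1.5] g 10.0 q [ 0.39 -0.15  1.85 -0.    1.44 -1.07]
rack xy [-89.8  66.6] yang 1.452 delta [-15.1  10.6 128.4] turn -0.001
```

Request:
arm_command(increments="1 -15 10.5 40 0; 1 -15 10.5 80 0; 1 -15 10.5 115 0; 1 -15 10.5 128 0; 1 -15 10.5 128 0", grip_force=6)

```text
t: 44.15
tool_pos: [0.4447, 0.2384, 0.0697]
orientation: [-0.187, -3.132, 0.003]
force: [-0.1, -0.2, -1.4]
opening: 0.0538
gripper_force: 6.0
```

Request:
arm_command(increments="1 -10 0 0 0; 1 -12 0 0 0; 1 -16 0 -3 0; 1 -20.5 0 -6 0; 1 -25.5 0 -8 0")

```text
t: 44.65
tool_pos: [0.4723, 0.2373, 0.0808]
orientation: [0.185, 3.135, 0.001]
force: [-2.3, 0.7, -3.0]
opening: 0.054
gripper_force: 6.0
```

```bash
python3 - <<'E'
from h import *
rel(-.075,.077,.064,1.453); jarface()
E
```

```text
t 44.65 p [0.4723 0.2373 0.0808] x [-0.993  0.117 -0.001] y [0.117 0.993 0.001] z [ 0.001  0.    -1.   ] op 0.054 F [-2.3  0.7 -3. ] g 6.0 q [ 0.37  0.08  1.85  0.    1.21 -1.08]
rack xy [-48.3  78.6] yang 1.453 delta [26.8 -1.6 10.8] turn 0.0
t 44.65 p [0.4723 0.2373 0.0808] x [-0.993  0.117 -0.001] y [0.117 0.993 0.001] z [ 0.001  0.    -1.   ] op 0.054 F [-2.3  0.7 -3. ] g 6.0 q [ 0.37  0.08  1.85  0.    1.21 -1.08]
[0, 238, 178, 20, 1381] val 186
  row 240 w 178 [ 39.9 -50.4 -66.2]
  row 248 w 101 [   5.7 -106.5   -6.3]
  row 255 w 8 [ -897.6 -1072.1  1609.4]
[189, 249, 137, 38, 1491] val 221
  row 251 w 137 [ 24.    0.8 -43.5]
  row 268 w 133 [ 15.7   0.8 -42.4]
  row 284 w 128 [  6.8   0.6 -40.2]
[193, 319, 124, 20, 945] val 217
  row 321 w 124 [-11.   -4.3 -41.4]
  row 329 w 117 [-19.9   2.2 -36.2]
  row 336 w 115 [-24.8   0.9 -35.2]
```

Request:
arm_command(increments="1 -3 0 1 0; 1 -6 0 1 0; 1 -10 0 0.5 0; 1 -13 0 0.5 0; 1 -16 0 0.5 0")

```text
t: 45.2
tool_pos: [0.4877, 0.2353, 0.0793]
orientation: [-0.185, -3.136, -0.0]
force: [-2.3, 1.9, -0.2]
opening: 0.0541
gripper_force: 6.0
```

```bash
python3 - <<'E'
from h import *
rel(-.075,.077,.064,1.453); jarface()
E
```

```text
t 45.2 p [0.4877 0.2353 0.0793] x [-0.993  0.117  0.   ] y [0.117 0.993 0.   ] z [-0.  0. -1.] op 0.0541 F [-2.3  1.9 -0.2] g 6.0 q [ 0.35  0.12  1.81  0.    1.21 -1.1 ]
rack xy [-32.7  78.5] yang 1.453 delta [42.3 -1.5  9.3] turn 0.0
t 45.2 p [0.4877 0.2353 0.0793] x [-0.993  0.117  0.   ] y [0.117 0.993 0.   ] z [-0.  0. -1.] op 0.0541 F [-2.3  1.9 -0.2] g 6.0 q [ 0.35  0.12  1.81  0.    1.21 -1.1 ]
[0, 218, 194, 24, 1563] val 183
  row 220 w 194 [ 48.5 -44.  -71.3]
  row 230 w 8 [ -735.9 -1106.1  1657.6]
  row 239 w 8 [ -794.1 -1099.3  1640.2]
[187, 263, 141, 24, 1134] val 206
  row 265 w 141 [ 20.5   0.8 -48. ]
  row 275 w 137 [ 15.    2.2 -46.2]
  row 284 w 132 [  9.    0.6 -43.5]
```

Request:
arm_command(increments="1 0 0 -25 0; 1 20 0 -25 0; 1 55 0 -25 0; 1 75 0 -25 0; 1 75 0 0 0")

```text
t: 45.75
tool_pos: [0.414, 0.2452, 0.0822]
orientation: [0.183, 3.131, 0.004]
force: [0.3, 0.0, -1.0]
opening: 0.0539
gripper_force: 6.0
```

Request:
arm_command(increments="1 0 0 15 0; 1 0 0 28 0; 1 0 0 34 0; 1 0 0 38 0; 1 0 0 42 0", grip_force=5)

```text
t: 46.25
tool_pos: [0.4148, 0.2437, 0.0385]
orientation: [0.185, 3.133, -0.001]
force: [-0.4, -4.7, 7.7]
opening: 0.0539
gripper_force: 5.0
```

Request:
arm_command(increments="1 0 0 2 0; 1 0 0 2 0; 0.3 0 0 2 0; 0 0 0 2 0; 0 0 0 2 0")

```text
t: 46.75
tool_pos: [0.4131, 0.244, 0.0353]
orientation: [-0.185, -3.136, -0.0]
force: [-0.7, 0.5, -0.2]
opening: 0.0739
gripper_force: 0.0
```

Request:
arm_command(increments="0 0 0 0 0; 0 0 0 0 0; 0 0 0 -20 0; 0 0 0 -60 0; 0 0 0 -110 0")

```text
t: 47.25
tool_pos: [0.4111, 0.2431, 0.1443]
orientation: [-0.185, -3.132, 0.004]
force: [1.8, 0.8, -0.3]
opening: 0.0926
gripper_force: 0.0
```

Request:
arm_command(increments="0 0 0 0 0; 0 0 0 0 0")

```text
t: 47.45
tool_pos: [0.4142, 0.2446, 0.147]
orientation: [0.185, 3.133, 0.003]
force: [0.6, 0.6, -0.6]
opening: 0.0928
gripper_force: 0.0
```

```bash
python3 - <<'E'
from h import *
s,Rm=st(); m=robot.camera_model('wrist'); np.save('w20.npy',np.r_[m['eye'],m['rotation']]); im=face('w20')
for q in quad(im,160): 
    P=np.array([onz(m,u,v,.08)[:2] for u,v in q[1]]); print(q, np.round((P-rk)@RR*1000,1).tolist(),[round(1000*np.linalg.norm(P[i]-P[i-1]),1) for i in range(4)])
rel(-.107,.077,.055,1.453)
E
```

```text
t 47.45 p [0.4142 0.2446 0.147 ] x [-0.993  0.117 -0.003] y [0.117 0.993 0.002] z [ 0.003  0.002 -1.   ] op 0.0928 F [ 0.6  0.6 -0.6] g 0.0 q [ 0.43 -0.13  1.93  0.    1.34 -1.03]
([217, 130, 78, 73, 3296], [[217.0, 130.0], [294.0, 130.0], [294.0, 202.0], [217.0, 202.0]]) [[-168.7, 52.0], [-168.8, 105.9], [-115.5, 108.0], [-115.4, 50.0]] [np.float64(53.4), np.float64(54.0), np.float64(53.4), np.float64(58.0)]
([134, 319, 64, 41, 2415], [[134.0, 319.0], [197.0, 319.0], [197.0, 359.0], [134.0, 359.0]]) [[-9.2, -25.3], [-9.2, 28.8], [34.3, 26.3], [34.3, -30.5]] [np.float64(43.8), np.float64(54.0), np.float64(43.6), np.float64(56.8)]
t 47.5 p [0.4131 0.244  0.1452] x [-0.993  0.117 -0.   ] y [0.117 0.993 0.   ] z [ 0.001  0.    -1.   ] op 0.093 F [-0.2 -1.  -0.3] g 0.0 q [ 0.43 -0.13  1.93  0.    1.34 -1.03]
rack xy [-107.9   78.4] yang 1.453 delta [-0.9 -1.4 84.2] turn 0.0
```

Request:
arm_command(increments="0 34 0.5 0 0; 0 34 0.5 30 0; 0 34 0.5 60 0; 0 34 0.5 84 0; 0 34 0.5 84 0", grip_force=8)

```text
t: 48.0
tool_pos: [0.375, 0.2463, 0.0559]
orientation: [-0.184, -3.127, 0.008]
force: [0.2, 0.3, -0.5]
opening: 0.0929
gripper_force: 0.0
```

Request:
arm_command(increments="1 0 0 0 0; 1 0 0 0 0; 1 0 0 0 0; 1 0 0 0 0; 1 0 0 0 0")

```text
t: 48.5
tool_pos: [0.3798, 0.2487, 0.0621]
orientation: [0.185, 3.135, 0.001]
force: [0.2, -0.2, 1.3]
opening: 0.0579
gripper_force: 0.0
```

Request:
arm_command(increments="1 0 0 0 0; 1 0 0 0 0; 1 0 0 0 0; 1 0 0 -10 0; 1 0 0 -21 0")

```text
t: 49.0
tool_pos: [0.3786, 0.2482, 0.0824]
orientation: [-0.185, -3.135, 0.001]
force: [1.2, -0.4, -0.6]
opening: 0.054
gripper_force: 8.0
```

Request:
arm_command(increments="1 0 0 0 0; 1 0 0 0 0")

```text
t: 49.2
tool_pos: [0.3797, 0.2487, 0.0829]
orientation: [0.185, 3.135, 0.001]
force: [-0.4, -0.1, -0.7]
opening: 0.0539
gripper_force: 8.0
```

```bash
python3 - <<'E'
from h import *
rel(-.070,.077,.080,1.453); jarface()
E
```

```text
t 49.2 p [0.3797 0.2487 0.0829] x [-0.993  0.117 -0.001] y [0.117 0.993 0.001] z [ 0.001  0.001 -1.   ] op 0.0539 F [-0.4 -0.1 -0.7] g 8.0 q [ 0.47 -0.13  2.05  0.    1.22 -0.99]
rack xy [-141.6   79.1] yang 1.453 delta [-71.6  -2.1  -3. ] turn 0.0
t 49.2 p [0.3797 0.2487 0.0829] x [-0.993  0.117 -0.001] y [0.117 0.993 0.001] z [ 0.001  0.001 -1.   ] op 0.0539 F [-0.4 -0.1 -0.7] g 8.0 q [ 0.47 -0.13  2.05  0.    1.22 -0.99]
[198, 223, 118, 64, 2601] val 221
  row 225 w 118 [ 26.5   0.6 -23.5]
  row 255 w 114 [ 11.   -1.  -23.3]
  row 284 w 110 [ -5.1   0.6 -22.9]
```

Request:
arm_command(increments="1 -25 -1 0 0; 1 -50 -2 0 0; 1 -65 -2 0 0; 1 -72 -2 0 0; 1 -72 -2 0 0", grip_force=6)

```text
t: 49.75
tool_pos: [0.4507, 0.2377, 0.0819]
orientation: [-0.186, -3.135, 0.001]
force: [-0.7, -0.3, -1.4]
opening: 0.0539
gripper_force: 6.0
```

Request:
arm_command(increments="1 -6 0 0 0; 1 -12 0 -1 0; 1 -18 0 -2 0; 1 -24 0 -3 0; 1 -31 0 -4 0")

```text
t: 50.25
tool_pos: [0.4816, 0.2344, 0.0864]
orientation: [-0.185, -3.136, 0.0]
force: [-3.2, 1.0, -2.2]
opening: 0.0539
gripper_force: 6.0
```

```bash
python3 - <<'E'
from h import *
rel(-.070,.077,.080,1.453); jarface()
E
```

```text
t 50.25 p [0.4816 0.2344 0.0864] x [-0.993  0.117  0.   ] y [ 0.117  0.993 -0.   ] z [-0. -0. -1.] op 0.0539 F [-3.2  1.  -2.2] g 6.0 q [ 0.36  0.09  1.83  0.    1.22 -1.1 ]
rack xy [-38.7  76.8] yang 1.453 delta [31.3  0.2  0.4] turn 0.0
t 50.25 p [0.4816 0.2344 0.0864] x [-0.993  0.117  0.   ] y [ 0.117  0.993 -0.   ] z [-0. -0. -1.] op 0.0539 F [-3.2  1.  -2.2] g 6.0 q [ 0.36  0.09  1.83  0.    1.22 -1.1 ]
[4, 222, 188, 65, 1849] val 185
  row 224 w 188 [ 46.5 -45.1 -69.2]
  row 254 w 7 [-1030.6 -1869.5  1862.7]
  row 284 w 6 [-1474.3 -2113.4  2120.4]
[195, 239, 124, 48, 1426] val 213
  row 241 w 124 [ 22.4   0.6 -31.5]
  row 263 w 116 [  8.7   0.6 -26.5]
  row 284 w 108 [ -6.7  -1.2 -20.6]
```

Request:
arm_command(increments="1 -5 0 1 0; 1 -10 0 2 0; 1 -15 0 3 0; 1 -20 0 4 0; 1 -25 0 6 0")

```text
t: 50.8
tool_pos: [0.5067, 0.2315, 0.0803]
orientation: [0.185, 3.136, 0.0]
force: [-1.4, -0.1, 1.1]
opening: 0.0541
gripper_force: 6.0
```

```bash
python3 - <<'E'
from h import *
rel(-.070,.077,.080,1.453); jarface()
E
```

```text
t 50.8 p [0.5067 0.2315 0.0803] x [-0.993  0.118 -0.   ] y [0.118 0.993 0.   ] z [ 0.  0. -1.] op 0.0541 F [-1.4 -0.1  1.1] g 6.0 q [ 0.34  0.16  1.77  0.    1.22 -1.12]
rack xy [-13.4  76.9] yang 1.453 delta [56.6  0.1 -5.7] turn 0.0
t 50.8 p [0.5067 0.2315 0.0803] x [-0.993  0.118 -0.   ] y [0.118 0.993 0.   ] z [ 0.  0. -1.] op 0.0541 F [-1.4 -0.1  1.1] g 6.0 q [ 0.34  0.16  1.77  0.    1.22 -1.12]
[0, 117, 323, 170, 21062] val 180
  row 119 w 102 [72.   0.5 11.8]
  row 202 w 230 [ 57.5  -2.5 -81.9]
  row 284 w 82 [-34.    0.6  19.3]
[55, 241, 107, 21, 1820] val 214
  row 243 w 106 [ 11.6 -75.3 -12.2]
  row 251 w 105 [  7.  -75.3 -12.1]
  row 259 w 9 [ -812.3 -1159.9  1407.5]
```

Request:
arm_command(increments="1 -3 0 3 0; 1 -6 0 6 0; 1 -9 0 9 0; 1 -12 0 11 0; 1 -12 0 13 0")

```text
t: 51.35
tool_pos: [0.5187, 0.23, 0.0673]
orientation: [0.185, 3.136, 0.0]
force: [-0.7, -0.4, 2.4]
opening: 0.0536
gripper_force: 6.0
```

```bash
python3 - <<'E'
from h import *
rel(-.107,.077,.08,1.453); jarface()
E
```

```text
t 51.35 p [0.5187 0.23   0.0673] x [-0.993  0.118 -0.001] y [0.118 0.993 0.   ] z [ 0.001  0.    -1.   ] op 0.0536 F [-0.7 -0.4  2.4] g 6.0 q [ 0.33  0.2   1.75 -0.    1.19 -1.13]
rack xy [-1.4 76.9] yang 1.453 delta [105.6   0.2 -18.8] turn -0.0
t 51.35 p [0.5187 0.23   0.0673] x [-0.993  0.118 -0.001] y [0.118 0.993 0.   ] z [ 0.001  0.    -1.   ] op 0.0536 F [-0.7 -0.4  2.4] g 6.0 q [ 0.33  0.2   1.75 -0.    1.19 -1.13]
[0, 107, 325, 180, 24866] val 197
  row 109 w 121 [ 77.4   0.7 -11.8]
  row 197 w 248 [ 60.1  -2.3 -86.2]
  row 284 w 136 [ 11.1   0.6 -46.5]
[32, 229, 120, 48, 3702] val 204
  row 231 w 117 [ 23.3 -76.3 -23.3]
  row 253 w 115 [ 12.4 -75.7 -24.1]
  row 274 w 8 [-1021.  -1429.7  1572.9]
```

Request:
arm_command(increments="1 0 0 -22 0; 1 0 0 -45 0; 1 35 0 -45 0; 1 75 0 -45 0; 1 100 0 -45 0", grip_force=8)

```text
t: 51.9
tool_pos: [0.4162, 0.2415, 0.1114]
orientation: [-0.185, -3.134, 0.001]
force: [0.3, -0.1, -1.6]
opening: 0.054
gripper_force: 8.0
```

Request:
arm_command(increments="1 0 0 30 0; 1 0 0 55 0; 1 0 0 65 0; 1 0 0 71 0; 1 0 0 75 0", grip_force=5)

```text
t: 52.4
tool_pos: [0.4196, 0.2418, 0.0377]
orientation: [0.185, 3.135, -0.0]
force: [-0.2, -1.5, 2.7]
opening: 0.054
gripper_force: 5.0
```

Request:
arm_command(increments="1 0 0 3 0; 1 0 0 6 0; 1 0 0 8 0; 1 0 0 8 0")

```text
t: 52.8
tool_pos: [0.4192, 0.2421, 0.0297]
orientation: [0.185, 3.135, 0.001]
force: [1.2, 1.2, 2.0]
opening: 0.0538
gripper_force: 5.0
```

Request:
arm_command(increments="0.3 0 0 0 0; 0 0 0 0 0; 0 0 0 0 0; 0 0 0 0 0; 0 0 0 0 0")

```text
t: 53.3
tool_pos: [0.4187, 0.2418, 0.0292]
orientation: [-0.185, -3.136, 0.0]
force: [-0.4, 0.6, 0.3]
opening: 0.0893
gripper_force: 0.0
```

Request:
arm_command(increments="0 0 0 -40 0; 0 0 0 -90 0; 0 0 0 -140 0; 0 0 0 -170 0; 0 0 0 -170 0")

```text
t: 53.8
tool_pos: [0.4217, 0.2431, 0.2054]
orientation: [0.184, 3.127, 0.007]
force: [1.1, 0.2, -0.1]
opening: 0.0931
gripper_force: 0.0
```

```bash
python3 - <<'E'
from h import *
s,Rm=st(); m=robot.camera_model('wrist'); np.save('w21.npy',np.r_[m['eye'],m['rotation']]); im=face('w21')
for q in quad(im,165): 
    P=np.array([onz(m,u,v,.054)[:2] for u,v in q[1]]); print(q, np.round((P-rk)@RR*1000,1).tolist(),[round(1000*np.linalg.norm(P[i]-P[i-1]),1) for i in range(4)])
rel(-.107,.077,.027,1.453)
E
```

```text
t 53.8 p [0.4217 0.2431 0.2054] x [-0.993  0.117 -0.008] y [0.117 0.993 0.005] z [ 0.009  0.004 -1.   ] op 0.0931 F [ 1.1  0.2 -0.1] g 0.0 q [ 0.42 -0.17  1.85 -0.    1.45 -1.04]
([227, 123, 56, 78, 4197], [[227.0, 123.0], [282.0, 123.0], [282.0, 200.0], [227.0, 200.0]]) [[-159.8, 50.8], [-159.8, 104.7], [-80.2, 106.8], [-80.2, 48.6]] [np.float64(79.6), np.float64(53.8), np.float64(79.7), np.float64(58.2)]
([167, 262, 40, 25, 891], [[167.0, 262.0], [206.0, 262.0], [206.0, 286.0], [167.0, 286.0]]) [[-6.1, -21.4], [-6.0, 22.7], [25.6, 21.1], [25.5, -24.2]] [np.float64(31.7), np.float64(44.1), np.float64(31.7), np.float64(45.3)]
t 53.85 p [0.4204 0.2425 0.2022] x [-0.993  0.118 -0.005] y [0.117 0.993 0.003] z [ 0.005  0.002 -1.   ] op 0.0931 F [ 0.4 -0.7 -0.5] g 0.0 q [ 0.42 -0.17  1.86  0.    1.45 -1.04]
rack xy [-100.5   77.7] yang 1.453 delta [  7.3  -1.2 169.1] turn 0.0
```

Request:
arm_command(increments="0 20 0 45 0; 0 20 0 90 0; 0 20 0 135 0; 0 20 0 160 0; 0 20 0 168 0", grip_force=10)

```text
t: 54.35
tool_pos: [0.3947, 0.2422, 0.0261]
orientation: [-0.184, -3.128, 0.007]
force: [-1.1, 0.0, 0.0]
opening: 0.0931
gripper_force: 0.0
```

Request:
arm_command(increments="0 0 0 0 0; 1 0 0 0 0; 1 0 0 0 0; 1 0 0 0 0; 1 0 0 0 0")

```text
t: 54.85
tool_pos: [0.3998, 0.2445, 0.0324]
orientation: [0.185, 3.134, 0.002]
force: [-0.1, -0.4, -0.4]
opening: 0.0654
gripper_force: 0.0
```

Request:
arm_command(increments="1 0 0 0 0; 1 0 0 0 0; 1 0 0 0 0; 1 0 0 0 0; 1 0 0 -20 0")

```text
t: 55.35
tool_pos: [0.3966, 0.243, 0.0488]
orientation: [-0.185, -3.131, 0.004]
force: [-0.4, -0.1, -1.9]
opening: 0.054
gripper_force: 10.0
```

Request:
arm_command(increments="1 0 0 -40 0; 1 0 0 -80 0; 1 0 0 -120 0; 1 0 0 -130 0; 1 0 0 -130 0")

```text
t: 55.85
tool_pos: [0.4, 0.2446, 0.183]
orientation: [0.185, 3.133, 0.003]
force: [-0.5, 0.4, -1.8]
opening: 0.0542
gripper_force: 10.0
```

```bash
python3 - <<'E'
from h import *
rel(.019,-.200,.17,-.118); jarface()
g=cv2.imread('pics/full_w21.png').astype(int).min(2)
for r in (114,116,118,120,122): print(g[r,222:290:4].tolist())
E
```

```text
t 55.85 p [0.4    0.2446 0.183 ] x [-0.993  0.118 -0.003] y [0.118 0.993 0.002] z [ 0.003  0.002 -1.   ] op 0.0542 F [-0.5  0.4 -1.8] g 10.0 q [ 0.44 -0.2   1.92 -0.    1.42 -1.01]
rack xy [-120.9   77.4] yang 1.453 delta [-139.8 -277.5    6.9] turn 1.571
t 55.85 p [0.4    0.2446 0.183 ] x [-0.993  0.118 -0.003] y [0.118 0.993 0.002] z [ 0.003  0.002 -1.   ] op 0.0542 F [-0.5  0.4 -1.8] g 10.0 q [ 0.44 -0.2   1.92 -0.    1.42 -1.01]
[195, 203, 125, 84, 10037] val 209
  row 205 w 125 [ 37.8   0.8 -27.9]
  row 245 w 119 [ 18.3   0.8 -27.1]
  row 284 w 114 [ -2.1   0.6 -27.2]
[186, 319, 126, 33, 3899] val 208
  row 321 w 121 [-13.2  -1.8 -38.8]
  row 335 w 126 [-15.3  -2.8 -44.8]
  row 349 w 107 [-38.9   0.9 -28.8]
[142, 142, 141, 140, 139, 141, 141, 143, 143, 144, 143, 144, 145, 144, 143, 144, 145]
[140, 140, 141, 143, 143, 144, 143, 143, 142, 143, 142, 143, 144, 144, 142, 142, 141]
[143, 142, 143, 139, 137, 137, 138, 139, 139, 138, 138, 137, 136, 137, 139, 142, 142]
[141, 142, 122, 100, 99, 99, 100, 99, 99, 99, 98, 99, 99, 99, 104, 139, 140]
[141, 144, 145, 142, 143, 143, 143, 143, 143, 143, 144, 143, 143, 143, 143, 148, 141]
```

Request:
arm_command(increments="1 -20 -40 -5 0.14; 1 -40 -80 -5 0.28; 1 -60 -120 -5 0.42; 1 -80 -160 -5 0.56; 1 -100 -199 -5 0.7")

```text
t: 56.4
tool_pos: [0.4735, 0.033, 0.1832]
orientation: [-1.256, -2.875, 0.003]
force: [0.3, 0.2, -0.3]
opening: 0.0539
gripper_force: 10.0
```

Request:
arm_command(increments="1 0 0 0 0.14; 1 0 0 0 0.28; 1 0 0 0 0.42; 1 0 0 0 0.56; 1 0 0 0 0.7")

```text
t: 56.9
tool_pos: [0.4731, 0.0347, 0.1829]
orientation: [-2.166, -2.27, 0.006]
force: [-0.2, 1.2, -1.6]
opening: 0.0539
gripper_force: 10.0
```

Request:
arm_command(increments="1 0 0 0 0.1; 1 0 0 0 0.171; 1 0 0 0 0.171; 1 0 0 0 0.171")

```text
t: 57.3
tool_pos: [0.4737, 0.0348, 0.1842]
orientation: [-2.344, -2.088, 0.004]
force: [-1.0, -0.3, -1.5]
opening: 0.0539
gripper_force: 10.0
```

```bash
python3 - <<'E'
from h import *
rel(.019,-.170,.112,-.118)
E
```

```text
t 57.3 p [0.4737 0.0348 0.1842] x [ 0.116  0.993 -0.   ] y [ 0.993 -0.116 -0.003] z [-0.003  0.    -1.   ] op 0.0539 F [-1.  -0.3 -1.5] g 10.0 q [-0.03 -0.17  1.9  -0.    1.42  0.08]
rack xy [ -23.  -122.3] yang -0.116 delta [-47.8  42.2  66.1] turn 0.002
```

Request:
arm_command(increments="1 -25 22 0 0; 1 -47 43 0 0; 1 -47 43 25 0; 1 -47 43 50 0; 1 -47 43 60 0", grip_force=6)

```text
t: 57.8
tool_pos: [0.5099, -0.0169, 0.1227]
orientation: [-2.344, -2.085, 0.005]
force: [-0.7, 0.9, -1.6]
opening: 0.0542
gripper_force: 6.0
```

Request:
arm_command(increments="1 0 0 4 0; 1 0 0 9 0; 1 0 0 11 0; 1 -3 0 16 0; 1 -6 0 20.5 0")

```text
t: 58.3
tool_pos: [0.5121, -0.0231, 0.1065]
orientation: [2.347, 2.086, 0.002]
force: [-0.5, -0.9, 1.8]
opening: 0.0541
gripper_force: 6.0
```

Request:
arm_command(increments="1 -1.5 0 5.5 0; 1 -3 0 10.5 0; 1 -3.4 0 16 0; 1 -3.5 0 22 0; 1 -2.2 0 27 0")

```text
t: 58.8
tool_pos: [0.5114, -0.0255, 0.0784]
orientation: [2.348, 2.086, 0.0]
force: [2.1, -3.2, 1.3]
opening: 0.0541
gripper_force: 6.0
```

```bash
python3 - <<'E'
from h import *
rel(.020,-.170,.112,-.118); jarface()
E
```

```text
t 58.8 p [ 0.5114 -0.0255  0.0784] x [ 0.118  0.993 -0.   ] y [ 0.993 -0.118  0.001] z [ 0.001 -0.001 -1.   ] op 0.0541 F [ 2.1 -3.2  1.3] g 6.0 q [-0.15  0.04  1.9  -0.    1.2  -0.03]
rack xy [  21.4 -177.7] yang -0.118 delta [  7.7  -1.4 -39.6] turn -0.0
t 58.8 p [ 0.5114 -0.0255  0.0784] x [ 0.118  0.993 -0.   ] y [ 0.993 -0.118  0.001] z [ 0.001 -0.001 -1.   ] op 0.0541 F [ 2.1 -3.2  1.3] g 6.0 q [-0.15  0.04  1.9  -0.    1.2  -0.03]
[151, 0, 132, 119, 3151] val 177
  row 2 w 132 [120.1 -17.7 -10.6]
  row 59 w 126 [ 98.6 -16.4 -11. ]
  row 116 w 119 [ 74.9 -16.6 -10.4]
[188, 177, 138, 110, 14025] val 208
  row 179 w 116 [ 46.7   0.4 -15.3]
  row 232 w 127 [ 28.    0.2 -33. ]
  row 284 w 138 [ 12.6  -0.  -47.9]
```

Request:
arm_command(increments="1 1 0 5 0; 1 3 0 10 0; 1 6 0 15 0; 1 9 0 18.5 0; 1 12 0 21 0")

```text
t: 59.35
tool_pos: [0.5122, -0.0129, 0.0572]
orientation: [-2.348, -2.086, 0.001]
force: [-0.8, -2.8, 0.8]
opening: 0.054
gripper_force: 6.0
```

Request:
arm_command(increments="1 0 0 0 0; 1 -5 0 -8 0; 1 -30 0 -12 0; 1 -55 0 -12 0; 1 -55 0 0 0")

```text
t: 59.85
tool_pos: [0.5077, -0.0704, 0.0602]
orientation: [2.348, 2.082, 0.004]
force: [-0.4, 0.5, -1.5]
opening: 0.054
gripper_force: 6.0
```

```bash
python3 - <<'E'
from h import *
jarface()
E
```

```text
t 59.85 p [ 0.5077 -0.0704  0.0602] x [ 0.12   0.993 -0.001] y [ 0.993 -0.12   0.004] z [ 0.004 -0.001 -1.   ] op 0.054 F [-0.4  0.5 -1.5] g 6.0 q [-0.24  0.06  1.91 -0.    1.16 -0.12]
[164, 0, 119, 29, 1444] val 187
  row 2 w 12 [ 522.8   89.7 1348.2]
  row 14 w 11 [ 506.6   95.5 1467.4]
  row 26 w 114 [115.6 -15.    7.7]
[190, 234, 134, 54, 7097] val 223
  row 236 w 134 [ 29.2  -0.  -39.4]
  row 261 w 134 [ 19.5  -0.  -42.3]
  row 285 w 132 [  9.2  -0.  -43.5]
[190, 319, 134, 34, 4548] val 222
  row 321 w 133 [ -4.3   0.2 -48.4]
  row 336 w 134 [ -9.5  -0.  -50.9]
  row 350 w 134 [-14.9   0.  -52.5]
```

Request:
arm_command(increments="1 0 0 8 0; 1 0 0 14 0; 1 0 0 18 0; 1 0 0 21 0; 1 0 0 23 0", grip_force=5)

```text
t: 60.4
tool_pos: [0.5057, -0.0674, 0.0349]
orientation: [-2.347, -2.087, 0.002]
force: [-5.1, -0.8, 7.0]
opening: 0.0536
gripper_force: 5.0
```

Request:
arm_command(increments="1 0 0 1 0; 0.3 0 0 1 0; 0 0 0 1 0; 0 0 0 1 0; 0 0 0 1 0")

```text
t: 60.9
tool_pos: [0.5061, -0.0676, 0.0338]
orientation: [-2.348, -2.087, -0.0]
force: [-0.0, 0.2, -0.2]
opening: 0.0815
gripper_force: 0.0
```

Request:
arm_command(increments="0 0 0 -40 0; 0 0 0 -90 0; 0 0 0 -140 0; 0 -30 0 -190 0; 0 -70 0 -200 0")

```text
t: 61.4
tool_pos: [0.5001, -0.1369, 0.2398]
orientation: [2.34, 2.086, 0.007]
force: [1.4, -0.8, 0.8]
opening: 0.0935
gripper_force: 0.0
```

Request:
arm_command(increments="0 -10 0 0 0; 0 -10 0 0 0; 0 -10 0 0 0")

```text
t: 61.7
tool_pos: [0.496, -0.1465, 0.2323]
orientation: [-2.347, -2.084, 0.001]
force: [-0.2, 1.5, -0.1]
opening: 0.0929
gripper_force: 0.0
```

```bash
python3 - <<'E'
from h import *
s,Rm=st(); m=robot.camera_model('wrist'); im=face('w22')
for q in quad(im,165): 
    P=np.array([onz(m,u,v,.08)[:2] for u,v in q[1]]); print(q, np.round(P*1000,1).tolist(),np.round(P.mean(0),4),[round(1000*np.linalg.norm(P[i]-P[i-1]),1) for i in range(4)])
E
```

```text
t 61.7 p [ 0.496  -0.1465  0.2323] x [0.118 0.993 0.001] y [ 0.993 -0.118 -0.002] z [-0.002  0.001 -1.   ] op 0.0929 F [-0.2  1.5 -0.1] g 0.0 q [-0.39 -0.09  1.73  0.    1.5  -0.27]
([440, 84, 53, 102, 1390], [[438.79998779296875, 184.6999969482422], [466.20001220703125, 81.4000015258789], [511.6000061035156, 93.5], [484.1000061035156, 196.6999969482422]]) [[684.6, -168.7], [704.4, -69.2], [748.3, -85.3], [732.9, -187.6]] [ 0.7176 -0.1277] [np.float64(51.8), np.float64(101.5), np.float64(46.8), np.float64(103.5)]
([229, 92, 58, 58, 3226], [[229.0, 92.0], [286.0, 92.0], [286.0, 149.0], [229.0, 149.0]]) [[480.3, -52.3], [534.4, -58.7], [529.6, -113.0], [472.5, -106.2]] [ 0.5042 -0.0826] [np.float64(54.5), np.float64(54.5), np.float64(54.5), np.float64(57.5)]
([388, 239, 65, 42, 1165], [[386.70001220703125, 254.1999969482422], [449.5, 237.10000610351562], [457.79998779296875, 267.5], [395.0, 284.6000061035156]]) [[631.4, -243.9], [699.9, -230.8], [711.9, -270.3], [641.3, -284.7]] [ 0.6711 -0.2574] [np.float64(42.0), np.float64(69.8), np.float64(41.3), np.float64(72.1)]
```

Request:
arm_command(increments="0 40 0.5 0 0; 0 64.5 0.5 30 0; 0 64.5 0.5 70 0; 0 64.5 0.5 110 0; 0 64.5 0.5 130 0", grip_force=10)

```text
t: 62.25
tool_pos: [0.5015, -0.0806, 0.0986]
orientation: [-2.341, -2.085, 0.006]
force: [-0.7, -0.1, -0.8]
opening: 0.093
gripper_force: 0.0
```

Request:
arm_command(increments="0 0 0 20 0; 0 0 0 40 0; 0 0 0 40 0; 1 0 0 40 0; 1 0 0 40 0")

```text
t: 62.75
tool_pos: [0.5053, -0.0829, 0.0648]
orientation: [2.347, 2.087, 0.001]
force: [0.3, -0.0, 0.7]
opening: 0.0814
gripper_force: 0.0
```

Request:
arm_command(increments="1 0 0 0 0; 1 0 0 0 0; 1 0 0 0 0; 1 0 0 0 0; 1 0 0 0 0")

```text
t: 63.25
tool_pos: [0.5049, -0.0834, 0.0643]
orientation: [2.348, 2.086, 0.0]
force: [-1.4, 0.4, 4.7]
opening: 0.054
gripper_force: 10.0
```

Request:
arm_command(increments="1 0 0 0 0; 1 0 0 0 0; 1 0 0 -40 0; 1 0 0 -85 0; 1 0 0 -130 0")

```text
t: 63.75
tool_pos: [0.5037, -0.0831, 0.1942]
orientation: [-2.347, -2.085, 0.002]
force: [0.2, -0.4, -1.5]
opening: 0.054
gripper_force: 10.0
```

Request:
arm_command(increments="1 0 0 0 0; 1 0 0 0 0")

```text
t: 63.95
tool_pos: [0.5054, -0.0835, 0.1948]
orientation: [2.347, 2.085, 0.002]
force: [-0.8, 1.2, -2.2]
opening: 0.0539
gripper_force: 10.0
```

```bash
python3 - <<'E'
from h import *
rel(0,-.068,.13,-.118); jarface()
E
```

```text
t 63.95 p [ 0.5054 -0.0835  0.1948] x [ 0.118  0.993 -0.   ] y [ 0.993 -0.118  0.003] z [ 0.003 -0.001 -1.   ] op 0.0539 F [-0.8  1.2 -2.2] g 10.0 q [-0.26 -0.08  1.79 -0.    1.43 -0.15]
rack xy [  22.4 -236. ] yang -0.118 delta [168.  -22.5  58.7] turn -0.0
t 63.95 p [ 0.5054 -0.0835  0.1948] x [ 0.118  0.993 -0.   ] y [ 0.993 -0.118  0.003] z [ 0.003 -0.001 -1.   ] op 0.0539 F [-0.8  1.2 -2.2] g 10.0 q [-0.26 -0.08  1.79 -0.    1.43 -0.15]
[414, 0, 66, 40, 2121] val 220
  row 2 w 65 [161.9 158.1 129.4]
  row 20 w 59 [154.4 171.4 152.7]
  row 37 w 25 [220.5 398.3 549.2]
[429, 145, 73, 103, 4031] val 166
  row 147 w 13 [ -87.6  928.7 1061.3]
  row 196 w 62 [  3.9 183.2  94.7]
  row 245 w 12 [-524.5  878.3 1036.7]
[199, 223, 116, 64, 7167] val 222
  row 225 w 116 [ 26.2  -0.  -21.3]
  row 255 w 112 [ 10.4  -0.  -21. ]
  row 284 w 108 [ -6.1  -0.  -20.4]
```

Request:
arm_command(increments="1 40 -6 0 0; 1 80 -12 0 0; 1 125 -18 0 0; 1 160 -22 0 0; 1 168 -22.5 0 0")

```text
t: 64.5
tool_pos: [0.5002, 0.0894, 0.191]
orientation: [-2.342, -2.088, 0.005]
force: [0.1, -0.5, -1.1]
opening: 0.054
gripper_force: 10.0
```

Request:
arm_command(increments="1 0 0 0 0; 1 0 0 0 0; 1 0 0 30 0; 1 0 0 60 0; 1 0 0 75 0", grip_force=6)

```text
t: 65.0
tool_pos: [0.5004, 0.0845, 0.1157]
orientation: [-2.349, -2.083, 0.006]
force: [-0.5, 0.8, -2.0]
opening: 0.0541
gripper_force: 6.0
```

Request:
arm_command(increments="1 0 0 0 0; 1 0 0 0 0")

```text
t: 65.2
tool_pos: [0.5024, 0.0855, 0.1193]
orientation: [2.35, 2.085, -0.0]
force: [-0.0, -0.5, -1.4]
opening: 0.0538
gripper_force: 6.0
```

```bash
python3 - <<'E'
from h import *
rel(0,-.068,.0643,-.118)
E
```

```text
t 65.2 p [0.5024 0.0855 0.1193] x [ 0.119  0.993 -0.   ] y [ 0.993 -0.119 -0.   ] z [-0. -0. -1.] op 0.0538 F [-0.  -0.5 -1.4] g 6.0 q [ 0.07 -0.02  1.87 -0.    1.28  0.19]
rack xy [ -0.6 -68.5] yang -0.119 delta [ 0.5  0.6 49. ] turn -0.001
```

Request:
arm_command(increments="1 0.8 0.8 10 0; 1 0.8 0.8 18 0; 1 0.8 0.8 26 0; 1 0.8 0.8 34 0; 1 0.8 0.8 42 0")

```text
t: 65.7
tool_pos: [0.5028, 0.087, 0.0761]
orientation: [-2.348, -2.087, 0.0]
force: [-0.5, 0.1, -0.3]
opening: 0.0539
gripper_force: 6.0
```

Request:
arm_command(increments="1 0 0 4 0; 1 0 0 7 0; 1 0 0 9 0; 1 0 0 9 0")

```text
t: 66.1
tool_pos: [0.5031, 0.087, 0.0681]
orientation: [2.348, 2.087, 0.0]
force: [-0.6, 0.5, 2.1]
opening: 0.054
gripper_force: 6.0
```

```bash
python3 - <<'E'
from h import *
rel(0,-.068,.0643,-.118)
E
```

```text
t 66.1 p [0.5031 0.087  0.0681] x [0.118 0.993 0.   ] y [ 0.993 -0.118  0.   ] z [ 0.  0. -1.] op 0.054 F [-0.6  0.5  2.1] g 6.0 q [0.07 0.05 1.91 0.   1.18 0.19]
rack xy [  0.  -66.9] yang -0.118 delta [-1.1 -0.  -2.2] turn 0.0
```

Request:
arm_command(increments="0.4 0 0 0 0; 0 0 0 0 0; 0 0 0 0 0; 0 0 0 -30 0; 0 0 0 -70 0")

```text
t: 66.6
tool_pos: [0.5009, 0.0867, 0.1361]
orientation: [-2.346, -2.084, 0.007]
force: [1.9, -0.1, -0.0]
opening: 0.083
gripper_force: 0.0
```

Request:
arm_command(increments="0 0 0 -40 0; 0 0 0 -85 0; 0 -40 10 -120 0; 0 -60 20 -140 0; 0 -60 20 -140 0")

```text
t: 67.1
tool_pos: [0.5182, 0.0225, 0.2824]
orientation: [2.347, 2.079, 0.008]
force: [0.7, -0.0, 0.6]
opening: 0.093
gripper_force: 0.0
```

Request:
arm_command(increments="0 0 0 0 0; 0 0 0 0 0")

```text
t: 67.3
tool_pos: [0.515, 0.0257, 0.2761]
orientation: [-2.347, -2.085, 0.003]
force: [-0.4, 1.4, -0.6]
opening: 0.0927
gripper_force: 0.0
```

```bash
python3 - <<'E'
from h import *
s,Rm=st(); m=robot.camera_model('wrist'); im=face('w23'); cv2.imwrite('pics/w23.png',im)
for q in quad(im,195): 
    P=np.array([onz(m,u,v,.086)[:2] for u,v in q[1]]); print(q, np.round((P-rk)@RR*1000,1).tolist(),[round(1000*np.linalg.norm(P[i]-P[i-1]),1) for i in range(4)])
print('knob px',proj(m,[.6579,.2852,.144]))
relw(.6579,.2852,.132,-.118)
E
```

```text
t 67.3 p [0.515  0.0257 0.2761] x [0.117 0.993 0.   ] y [ 0.993 -0.117 -0.003] z [-0.003  0.001 -1.   ] op 0.0927 F [-0.4  1.4 -0.6] g 0.0 q [-0.05 -0.11  1.67  0.    1.58  0.07]
([214, 30, 52, 54, 2713], [[214.0, 83.0], [214.0, 30.0], [265.0, 30.0], [265.0, 83.0]]) [[-27.1, -24.4], [-25.0, 26.4], [27.0, 26.5], [27.5, -24.3]] [np.float64(54.5), np.float64(50.8), np.float64(52.0), np.float64(50.8)]
([216, 100, 48, 48, 2267], [[216.0, 100.0], [263.0, 100.0], [263.0, 147.0], [216.0, 147.0]]) [[-25.6, -41.8], [25.5, -41.7], [25.9, -92.7], [-27.5, -92.8]] [np.float64(51.0), np.float64(51.1), np.float64(51.0), np.float64(53.4)]
([369, 112, 42, 42, 1413], [[369.0, 112.0], [410.0, 112.0], [410.0, 153.0], [369.0, 153.0]]) [[142.0, -54.1], [186.9, -54.0], [193.8, -99.2], [147.0, -99.3]] [np.float64(45.5), np.float64(45.0), np.float64(45.7), np.float64(46.8)]
knob px [ 414.62309853 -181.42475145]
t 67.35 p [0.5148 0.0259 0.2759] x [0.117 0.993 0.   ] y [ 0.993 -0.117 -0.003] z [-0.003  0.    -1.   ] op 0.093 F [ 0.1 -0.   0.6] g 0.0 q [-0.05 -0.11  1.67  0.    1.58  0.07]
delta [274.3 112.2 137.6] turn 0.001
```

View pics/w23.png

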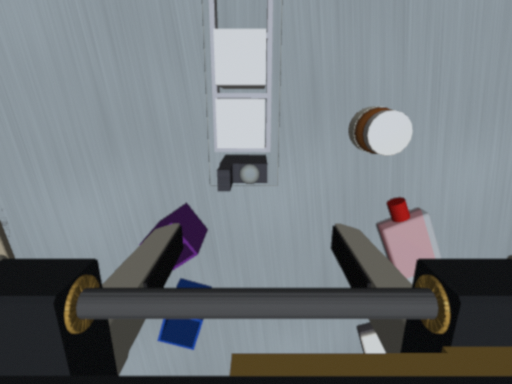

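Request:
arm_command(increments="0 45 18 0 0; 0 90 37 0 0; 0 135 55 0 0; 0 180 74 0 0; 0 225 92 0 0", grip_force=15)

```text
t: 67.85
tool_pos: [0.6332, 0.2404, 0.2759]
orientation: [-2.346, -2.087, 0.003]
force: [0.4, -0.2, -0.3]
opening: 0.0929
gripper_force: 0.0
```

Request:
arm_command(increments="0 49 20 0 0; 0 49 20 0 0; 0 49 20 40 0; 0 49 20 80 0; 0 49 20 100 0")

```text
t: 68.35
tool_pos: [0.6561, 0.2837, 0.1715]
orientation: [-2.345, -2.086, 0.012]
force: [-0.5, -0.1, -1.7]
opening: 0.0928
gripper_force: 0.0
```

Request:
arm_command(increments="0 0 0 0 0; 0 0 0 0 0")

```text
t: 68.55
tool_pos: [0.6585, 0.284, 0.1776]
orientation: [-2.348, -2.087, 0.002]
force: [-0.4, 0.4, 0.4]
opening: 0.0931
gripper_force: 0.0
```

```bash
python3 - <<'E'
from h import *
relw(.6579,.2852,.132,-.118)
E
```

```text
t 68.55 p [0.6585 0.284  0.1776] x [ 0.117  0.993 -0.001] y [ 0.993 -0.117 -0.001] z [-0.001 -0.    -1.   ] op 0.0931 F [-0.4  0.4  0.4] g 0.0 q [ 0.34  0.48  1.19 -0.    1.47  0.45]
delta [ 1.1 -0.7 39.6] turn 0.001
```

Request:
arm_command(increments="0 1 -0.7 20 0; 0 1 -0.7 38 0; 0 1 -0.7 38 0; 1 1 -0.7 38 0; 1 1 -0.7 38 0")

```text
t: 69.05
tool_pos: [0.6593, 0.2851, 0.1413]
orientation: [2.348, 2.086, 0.003]
force: [0.7, -0.0, 0.2]
opening: 0.0817
gripper_force: 0.0
```

Request:
arm_command(increments="1 0 0 0 0; 1 0 0 0 0; 1 0 0 0 0; 1 0 0 0 0; 1 0 0 0 0")

```text
t: 69.55
tool_pos: [0.6587, 0.2849, 0.1399]
orientation: [2.349, 2.087, 0.0]
force: [0.3, 0.3, -0.1]
opening: 0.0415
gripper_force: 0.0
```

Request:
arm_command(increments="1 0 0 0 0; 1 0 0 0 0; 1 0 0 0 0; 1 0 0 0 0; 1 0 0 0 0")

```text
t: 70.05
tool_pos: [0.6574, 0.2852, 0.1397]
orientation: [-2.347, -2.086, 0.003]
force: [-6.2, 0.6, 3.5]
opening: 0.0174
gripper_force: 15.0
```

```bash
python3 - <<'E'
from h import *
s,Rm=st(); p=np.array(s['tool_pos'][:2]); h=np.array([.5291,.3031]); d=p-h; a0=np.arctan2(d[0],-d[1]); print(np.hypot(*d),a0+.118)
h=p-.13*d/np.hypot(*d)
for a in np.arange(1.4,-.05,-.1):
    q=h+.13*np.array([np.sin(a-.118),-np.cos(a-.118)])-p; print(round(a,2),np.round(1000*(Rm[:2,:2].T@q),1))
E
```

```text
t 70.05 p [0.6574 0.2852 0.1397] x [ 0.117  0.993 -0.   ] y [ 0.993 -0.117 -0.003] z [-0.003 -0.    -1.   ] op 0.0174 F [-6.2  0.6  3.5] g 15.0 q [0.34 0.51 1.22 0.   1.41 0.45]
0.12956764570420107 1.550499422477349
1.4 [-19.5  -1.9]
1.3 [-32.1  -4.7]
1.2 [-44.5  -8.8]
1.1 [-56.3 -14.1]
1.0 [-67.6 -20.6]
0.9 [-78.2 -28.2]
0.8 [-87.9 -36.8]
0.7 [-96.8 -46.3]
0.6 [-104.6  -56.6]
0.5 [-111.4  -67.7]
0.4 [-117.1  -79.4]
0.3 [-121.5  -91.6]
0.2 [-124.7 -104.2]
0.1 [-126.7 -117.1]
-0.0 [-127.3 -130. ]
```

Request:
arm_command(increments="1 -10 -0.5 0 0; 1 -19.5 -2 0 0; 1 -32 -4.7 0 0; 1 -44.5 -8.8 0 0; 1 -56.3 -14 0 0")

```text
t: 70.55
tool_pos: [0.639, 0.2283, 0.1396]
orientation: [2.348, 2.083, 0.002]
force: [6.1, -1.4, -4.2]
opening: 0.0177
gripper_force: 15.0
```

Request:
arm_command(increments="1 -11.3 -6.5 0 0; 1 -21.9 -14.1 0 0; 1 -31.6 -22.7 0 0; 1 -40.5 -32.2 0 0; 1 -48.3 -42.5 0 0")

```text
t: 71.05
tool_pos: [0.5935, 0.1801, 0.1399]
orientation: [2.345, 2.074, -0.001]
force: [17.8, -23.9, -8.0]
opening: 0.0164
gripper_force: 17.3
```

Request:
arm_command(increments="1 -6.8 -11.1 0 0; 1 -12.5 -22.8 0 0; 1 -16.9 -35 0 0; 1 -20.1 -47.6 0 0; 1 -21.2 -54 0 0", grip_force=25)

```text
t: 71.55
tool_pos: [0.5359, 0.1597, 0.1398]
orientation: [2.343, 2.068, -0.016]
force: [7.8, -56.3, 2.2]
opening: 0.0129
gripper_force: 35.1
```

```bash
cat > ang.py <<'E'
from h import *
s,Rm=st(); p=np.array(s['tool_pos'][:2]); h=np.array([.5291,.3031]); d=p-h; print('r',np.hypot(*d),'keeper',np.arctan2(d[0],-d[1])+.118)
q=np.array([.5291,.3031])+.13*np.array([np.sin(-.118),-np.cos(-.118)])-p; print('to 0',np.round(1000*Rm[:2,:2].T@q,1))
E
python3 ang.py
```

```text
t 71.55 p [0.5359 0.1597 0.1398] x [ 0.124  0.992 -0.019] y [ 0.992 -0.124  0.006] z [ 0.003 -0.02  -1.   ] op 0.0129 F [  7.8 -56.3   2.2] g 35.1 q [ 0.21  0.1   1.72 -0.02  1.33  0.34]
r 0.1435554783511918 keeper 0.16566051943086854
to 0 [ 11.4 -23.7]
```

Request:
arm_command(increments="0.85 0 0 0 0; 0.75 0 0 0 0; 0.7 0 0 0 0; 0.7 0 0 0 0; 0.7 0 0 0 0", grip_force=10)

```text
t: 72.05
tool_pos: [0.5341, 0.173, 0.14]
orientation: [2.348, 2.087, 0.001]
force: [0.4, -0.0, -0.2]
opening: 0.0279
gripper_force: 0.0
```

```bash
python3 ang.py; python3 - <<'E'
from h import *
m=robot.camera_model('wrist'); print('knob at .13 px',proj(m,[.536,.173,.144])); im=face('w24'); g=im.astype(int).max(2); mk=(g<45).astype(np.uint8)
n,l,s,c=cv2.connectedComponentsWithStats(mk[:290]); print([(x.tolist(),y.round().tolist()) for x,y in zip(s[1:],c[1:]) if x[4]>60])
E
```

```text
t 72.05 p [0.5341 0.173  0.14  ] x [0.118 0.993 0.   ] y [ 0.993 -0.118  0.   ] z [ 0.  0. -1.] op 0.0279 F [ 0.4 -0.  -0.2] g 0.0 q [0.22 0.1  1.71 0.   1.33 0.34]
r 0.13018410527075974 keeper 0.15670143642083004
to 0 [ -1.4 -20.3]
knob at .13 px [259.99023653 261.99714726]
[([213, 17, 31, 38, 170], [237.0, 35.0]), ([246, 225, 30, 51, 1246], [260.0, 251.0]), ([205, 228, 30, 62, 372], [227.0, 265.0]), ([281, 228, 29, 62, 363], [287.0, 265.0]), ([83, 259, 123, 31, 3071], [150.0, 275.0]), ([308, 258, 125, 32, 3123], [364.0, 275.0])]
```

Request:
arm_command(increments="0.7 0 -6 0 0; 0.7 0 -11 0 0; 0.7 -1 -15 0 0; 0.7 -1 -18 0 0; 0.7 -1 -21 0 0")

```text
t: 72.6
tool_pos: [0.5139, 0.1743, 0.1399]
orientation: [2.347, 2.085, 0.003]
force: [6.9, -2.4, -3.9]
opening: 0.0277
gripper_force: 3.1
```

Request:
arm_command(increments="0.7 0 -2 0 0; 0.7 0 -3 0 0; 0.7 0 -4 0 0; 0.7 0 -4 0 0")

```text
t: 73.0
tool_pos: [0.5088, 0.1752, 0.1398]
orientation: [-2.348, -2.086, 0.0]
force: [-0.1, -0.9, 0.1]
opening: 0.028
gripper_force: 0.1
```

```bash
python3 ang.py
```

```text
t 73.0 p [0.5088 0.1752 0.1398] x [0.118 0.993 0.   ] y [ 0.993 -0.118 -0.001] z [-0.001  0.    -1.   ] op 0.028 F [-0.1 -0.9  0.1] g 0.1 q [0.24 0.04 1.78 0.   1.33 0.35]
r 0.12946895959150495 keeper -0.039470796143147385
to 0 [-0.6  5.1]
```

Request:
arm_command(increments="0.7 0 -1.5 0 0; 0.7 0 -2.5 0 0; 0.7 0 -2.5 0 0; 0.7 0 -2.5 0 0")

```text
t: 73.4
tool_pos: [0.5077, 0.1753, 0.1398]
orientation: [2.348, 2.086, 0.003]
force: [8.3, -0.3, -5.3]
opening: 0.0279
gripper_force: 3.6
```

```bash
python3 ang.py
```

```text
t 73.4 p [0.5077 0.1753 0.1398] x [0.118 0.993 0.001] y [ 0.993 -0.118  0.002] z [ 0.002  0.    -1.   ] op 0.0279 F [ 8.3 -0.3 -5.3] g 3.6 q [ 0.24  0.03  1.78 -0.    1.32  0.36]
r 0.12954159678794094 keeper -0.04812159136524974
to 0 [-0.6  6.2]
```

Request:
arm_command(increments="0.7 0 3 0 0; 0.7 0 6 0 0; 0.5 0 6 0 0; 0.4 0 6 0 0; 0.4 0 6 -20 0")

```text
t: 73.9
tool_pos: [0.5105, 0.1741, 0.1569]
orientation: [-2.346, -2.085, 0.008]
force: [-0.1, -0.1, 0.1]
opening: 0.0472
gripper_force: 0.0
```

Request:
arm_command(increments="0.4 0 0 -40 0; 0.4 0 0 -85 0; 0 0 0 -130 0; 0 -40 0 -170 0; 0 -85 0 -190 0")

```text
t: 74.4
tool_pos: [0.5036, 0.0956, 0.351]
orientation: [2.344, 2.089, 0.006]
force: [0.7, -1.0, -0.7]
opening: 0.075
gripper_force: 0.0
```

Request:
arm_command(increments="0 0 0 0 0; 0 0 0 0 0")

```text
t: 74.6
tool_pos: [0.5035, 0.0944, 0.3482]
orientation: [2.35, 2.084, 0.002]
force: [0.5, -1.1, -0.6]
opening: 0.0902
gripper_force: 0.0
```

```bash
python3 - <<'E'
from h import *
st(); m=robot.camera_model('wrist'); im=face('w25'); g=im.astype(int).max(2); mk=(g<60).astype(np.uint8)
n,l,s,c=cv2.connectedComponentsWithStats(mk[:220]); print([(x.tolist(),y.round(1).tolist()) for x,y in zip(s[1:],c[1:]) if x[4]>40])
h=np.array([.5291,.3031])
for a in(0,.06,.1): k=h+.13*np.array([np.sin(a-.118),-np.cos(a-.118)]); t=h+.28*np.array([np.sin(a-.118),-np.cos(a-.118)]); print(a,'knob',np.round(proj(m,[*k,.144]),1),'tip',np.round(proj(m,[*t,.108]),1))
u,v=proj(m,[*(h+.2*np.array([np.sin(-.118),-np.cos(-.118)])),.108]); print(u,v); v=int(v); print(g[v,int(u)-30:int(u)+30:2].tolist()); u,v=proj(m,[*(h+.27*np.array([np.sin(-.118),-np.cos(-.118)])),.108]); v=int(v); print(u,v,g[v,int(u)-30:int(u)+30:2].tolist())
for q in quad(im,185): print(q)
E
```

```text
t 74.6 p [0.5035 0.0944 0.3482] x [0.12  0.993 0.001] y [ 0.993 -0.12   0.002] z [ 0.002  0.    -1.   ] op 0.0902 F [ 0.5 -1.1 -0.6] g 0.0 q [ 0.08 -0.13  1.56  0.    1.71  0.21]
[([250, 100, 13, 13, 137], [256.1, 106.1]), ([241, 189, 9, 19, 159], [245.1, 197.7]), ([263, 189, 13, 10, 123], [269.0, 193.6])]
0 knob [256.9 104.4] tip [256.9 216. ]
0.06 knob [263.7 104.2] tip [268.8 215.6]
0.1 knob [268.3 103.8] tip [276.8 215. ]
256.81572997016497 159.569810472263
[139, 154, 160, 164, 183, 163, 188, 214, 213, 214, 213, 214, 182, 181, 188, 187, 185, 190, 166, 210, 214, 214, 214, 214, 213, 199, 184, 167, 159, 157]
256.8460105666736 209 [161, 149, 160, 158, 160, 160, 149, 80, 72, 73, 72, 70, 88, 176, 187, 190, 189, 186, 162, 156, 152, 139, 102, 73, 72, 82, 143, 156, 156, 150]
([359, 158, 33, 33, 879], [[359.0, 158.0], [391.0, 158.0], [391.0, 190.0], [359.0, 190.0]])
```

```bash
python3 -c "
from plant import robot
print(robot.close_job())"
```

```text
the job is handed in; nothing more can be done
None
```

The job is handed in: both white jars present (the third was absent) are seated mouth-down in pockets 1 and 2, and the keeper bar snapped home and read 0 in the last camera check; I did not deliberately touch the flask, slide box, bottle or look-alikes, and made no separate check of them after closing the bar.

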